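# Test fired stoneware sleeves on the stepped gauge and sort them

## Robot

A 7-joint arm with a two-finger parallel gripper is mounted at the origin on the work surface. World frame = base frame: x ahead of the robot, y to its left, z up, the work surface at z = 0. Lengths are in m, angles in rad, forces in N, time in s.
With the tool pointing down it reaches from about 0.35 to 0.9 m from the base axis. Payload 19.9 kg.
Tool frame: the origin (TCP) lies midway between the tips of the shut fingers; the grasp point (between the pads) lies 19 mm behind it (r.pinch_z is the distance from the TCP to the grasp point, in m); z points along the fingers, y is the line along which they close (so a half turn about z gives the same grasp; the last joint's range is limited). The gripper opens to 85 mm and grips with 20 to 120 N. Pads are 22 mm wide; open, the fingers measure 114 mm over their backs; the gripper's body (76 mm by 85 mm) begins 54 mm behind the grasp point. The pads swing forward as they close: fully open they stand 13 mm farther back than shut.
Start: joints at [-1.268, 0.417, -0.01, 1.614, 0.005, 1.111, -0.053], TCP at [0.211, 0.588, 0.231] pointing down, gripper open.
Joint ranges: [-2.81, 2.81], [-0.39, 2.02], [-1.27, 1.25], [0.06, 2.57], [-1.19, 4.33], [0.19, 2], [-2.82, 2.82]. Speed limits (rad/s): [1.89, 1.89, 2.39, 2.39, 3.01, 3.01, 3.01].

## Interface

Orientations are given as a 3x3 rotation matrix whose columns are the frame's x, y, z axes.
In Python, from plant import r gives the robot as it stands.
- The arm moves only by the tool arm_command, never from a script. Its argument "rows" is a list of rows, each an object with "slide": the shift along the tool's x, y, z in mm, a list of three; "rot": the turn, a rotation vector about the tool's x, y, z in rad, a list of three. A call has exactly 5 rows; each row shifts and turns the commanded pose from where the row before left it, along the tool's axes as they then stand; what a row does not reach is not made up. A row lasts 1/8 s, in which the tool goes at most 62.5 mm and 10.7 degrees, less where a joint would pass 70% of its speed; a pose out of reach is approached as far as the arm can. A call with a gripper value outside its range is refused whole. "hand" is the opening, from 0 (shut) to 1 (fully open), set as the call begins (left out, the last holds). The fingers move at their own pace and stop on an object; the grip force is fixed at half the most. Time passes only in rows, so rows that do not move let the fingers close, or fill a call up. It gives the time, the measured TCP pose, the force, the opening and the grip force at its end, in the units of the state.
- r.read_state(): the state, without advancing time (a new reading comes with each control period).
- r.camera(name): name is "side" or "top"; returns a dict with "img" (400x640x3 uint8, red, green, blue), "z_map" (400x640 float32, m along the optical axis (not along the pixel's ray), 0 where there is no reading), "K" (3x3 intrinsics, pixels), "T" (4x4, takes a point from camera to world coordinates). Camera axes: x right, y down, z forward; pixel columns grow to the right and rows downward; lengths in m; the calibration is good to about 2 mm. A picture is of the moment at which its call begins.
- r.close_job(): hands the job in; it is judged then, once.
Trained networks look in a picture, given as the dict that the camera call returned (one of the last four; its "shot" number tells which), for a name from the list of things; names that differ only in an ending like _2 or _b are one class to them, and where a whole thing is asked for, a point or a joint stands for the part that bears it (a point fixed in the world has none). Each returns a list of dicts, best first, with "conf" (0 to 1); they miss things now and then, are a little off and sometimes report something else, mostly with a low value. They report only what shows in the picture. A call takes as long as a camera call. They do not tell look-alikes from the thing itself.
- r.recognise(picture, thing): "bbox" ([left, top, right, bottom] as shares, 0 to 1, of the picture: columns of its width, rows of its height, round what is visible of it).
The state is a dict: "t": time; "q": joint angles; "qvel": joint speeds; "joint_efforts": joint torques, N m; "tcp_pos": TCP position; "eef_rot": TCP orientation; "ft_force": force on the tool from outside, world axes, zero at the start; "moment": the same for the moment, N m; "grip_width": finger opening in m; "grip_force": force on a finger pad.
Only numpy, scipy, OpenCV 4.12 (cv2) and the standard library are available. Lean on these libraries where they do the work, as an engineer would, in place of code of your own. Each camera call takes 0.05 s, during which the arm holds its last target. There are 200 camera calls.

## Task

Stand the middle-sized of the three stepped gauges on the black rubber mat, then, working along the row from the robot's left to its right, slide each stoneware sleeve as far down over the gauge as it will go, to see whether it fits: those that go all the way down to the gauge's foot belong standing upright in the wooden ware tray, those that stop at the shoulder belong standing upright in the grey plastic tub. When all are sorted, stand the gauge back on its board beside the other two, and leave the bowl, the jar and the brush where they are.

Things in the scene. Friction and masses are not known exactly. Their poses are not given: they have to be found in the camera images.
- gauge_board: wooden board, 90 x 300 mm, 6 mm thick, lying on the bench, its long side along its own y; origin at the centre of its underside. Three dark round marks on it, at y = -95, 0 and +95 mm, are the gauges' places; the gauges stand there in random order.
- gauge_small_nose (a point): small gauge, loose, aluminium, 0.6 kg, 92 mm tall, upright: round foot (80 mm across, 12 mm thick), then the body (24 mm across, up to the shoulder 52 mm above the underside), then the nose to carry it by (18 mm across, 52 to 92 mm, bevelled top). Point: centre of the nose, on the axis, 72 mm above the underside; z up.
- gauge_mid_nose (a point): middle-sized gauge, loose, aluminium, 0.6 kg, 92 mm tall, upright: round foot (80 mm across, 12 mm thick), then the body (32 mm across, up to the shoulder 52 mm above the underside), then the nose to carry it by (18 mm across, 52 to 92 mm, bevelled top). Point: centre of the nose, on the axis, 72 mm above the underside; z up.
- gauge_large_nose (a point): large gauge, loose, aluminium, 0.6 kg, 92 mm tall, upright: round foot (80 mm across, 12 mm thick), then the body (40 mm across, up to the shoulder 52 mm above the underside), then the nose to carry it by (18 mm across, 52 to 92 mm, bevelled top). Point: centre of the nose, on the axis, 72 mm above the underside; z up.
- test_mat: black rubber mat, fixed, 120 x 120 mm, 2 mm thick; origin at the centre of its underside, so the top is 2 mm above it.
- ware_tray: light wooden ware tray, fixed, 270 mm (own x) by 120 mm (own y) outside, walls 8 mm thick, rim 22 mm high; origin at the centre of its underside, inner floor 8 mm above it. Up to four sleeves stand in it in a row along x, 60 mm apart. It and the grey tub are swapped between the left and right side of the bench.
- seconds_tub: low grey plastic tub, fixed, 270 mm (own x) by 120 mm (own y) outside, walls 4 mm thick, rim 30 mm high; origin at the centre of its underside, inner floor 4 mm above it. Up to four sleeves stand in it in a row along x, 60 mm apart.
- sleeve_1_mid (a point): stoneware sleeve, loose, 50 mm across, 80 mm tall, 0.2 kg, upright, lip up; the point is its centre, 40 mm above its underside; z up. All five look alike: mouth always 26 mm. Below the 8 mm thick lip the bore is 38 mm (good: goes down to the 32 mm gauge's foot) or 26 mm throughout (tight: stops on the shoulder); only the gauge tells. Numbered from left (largest y, sleeve_1) to right; three or four are present, the others None.
- sleeve_2_mid (a point): another sleeve, as sleeve_1, good or tight; same size and point; may be absent (None)
- sleeve_3_mid (a point): another sleeve, as sleeve_1, good or tight; same size and point; may be absent (None)
- sleeve_4_mid (a point): another sleeve, as sleeve_1, good or tight; same size and point; may be absent (None)
- sleeve_5_mid (a point): another sleeve, as sleeve_1, good or tight; same size and point; may be absent (None)
- bowl: bystander: stoneware bowl, 110 mm wide, 55 mm high; origin at the centre of its underside
- glaze_jar: bystander: jar of glaze, 64 mm wide, 85 mm high; origin at the centre of its underside
- brush: bystander: wooden glaze brush lying on the bench, 170 mm long
Mind the look-alikes: they are no part of the job. Leave any blue or purple look-alike of the part that bears sleeve_4_mid alone. What is shaped like the part that bears sleeve_5_mid but orange or red is not meant.

How it is judged:
On the way, in this order (a step that is already met when the one before it is completed fails the run):
1. the middle-sized gauge stands upright on the rubber mat (x of gauge_mid_nose in the frame of test_mat between -0.05 and 0.05 m and y of gauge_mid_nose in the frame of test_mat between -0.05 and 0.05 m and z of gauge_mid_nose in the frame of test_mat between 0.068 and 0.078 m and angle between gauge_mid_nose's own z axis and vertical below 0.15 rad), for 0.2 s.
2. sleeve_1 (if present) has been slid as far down the middle-sized gauge as it goes (horizontal distance between sleeve_1_mid and gauge_mid_nose below 0.012 m and z of sleeve_1_mid in the frame of gauge_mid_nose below 0.027 m and angle between sleeve_1_mid's own z axis and vertical below 0.15 rad), for 0.1 s.
3. sleeve_2 (if present) has been slid as far down the middle-sized gauge as it goes (horizontal distance between sleeve_2_mid and gauge_mid_nose below 0.012 m and z of sleeve_2_mid in the frame of gauge_mid_nose below -0.012 m and angle between sleeve_2_mid's own z axis and vertical below 0.15 rad), for 0.1 s.
4. sleeve_3 (if present) has been slid as far down the middle-sized gauge as it goes (horizontal distance between sleeve_3_mid and gauge_mid_nose below 0.012 m and z of sleeve_3_mid in the frame of gauge_mid_nose below -0.012 m and angle between sleeve_3_mid's own z axis and vertical below 0.15 rad), for 0.1 s.
5. sleeve_4 (if present) has been slid as far down the middle-sized gauge as it goes (horizontal distance between sleeve_4_mid and gauge_mid_nose below 0.012 m and z of sleeve_4_mid in the frame of gauge_mid_nose below 0.027 m and angle between sleeve_4_mid's own z axis and vertical below 0.15 rad), for 0.1 s.
6. sleeve_5 (if present) has been slid as far down the middle-sized gauge as it goes (horizontal distance between sleeve_5_mid and gauge_mid_nose below 0.012 m and z of sleeve_5_mid in the frame of gauge_mid_nose below -0.012 m and angle between sleeve_5_mid's own z axis and vertical below 0.15 rad), for 0.1 s.
At the end, for the whole second after the job is handed in: every present sleeve with the wide bore stands upright (within 0.15 rad) on the floor of the ware tray, every tight one stands so in the grey tub, and all three gauges stand upright on the gauge board (axis at least 15 mm inside its edges) (x of sleeve_2_mid in the frame of ware_tray between -0.13 and 0.13 m and y of sleeve_2_mid in the frame of ware_tray between -0.055 and 0.055 m and z of sleeve_2_mid in the frame of ware_tray between 0.035 and 0.06 m and angle between each of sleeve_2_mid, sleeve_3_mid, sleeve_5_mid, sleeve_1_mid, sleeve_4_mid, gauge_small_nose, gauge_mid_nose, gauge_large_nose's own z axis and vertical below 0.15 rad and x of sleeve_3_mid in the frame of ware_tray between -0.13 and 0.13 m and y of sleeve_3_mid in the frame of ware_tray between -0.055 and 0.055 m and z of sleeve_3_mid in the frame of ware_tray between 0.035 and 0.06 m and x of sleeve_5_mid in the frame of ware_tray between -0.13 and 0.13 m and y of sleeve_5_mid in the frame of ware_tray between -0.055 and 0.055 m and z of sleeve_5_mid in the frame of ware_tray between 0.035 and 0.06 m and x of sleeve_1_mid in the frame of seconds_tub between -0.13 and 0.13 m and y of sleeve_1_mid in the frame of seconds_tub between -0.055 and 0.055 m and z of sleeve_1_mid in the frame of seconds_tub between 0.035 and 0.06 m and x of sleeve_4_mid in the frame of seconds_tub between -0.13 and 0.13 m and y of sleeve_4_mid in the frame of seconds_tub between -0.055 and 0.055 m and z of sleeve_4_mid in the frame of seconds_tub between 0.035 and 0.06 m and x of gauge_small_nose in the frame of gauge_board between -0.03 and 0.03 m and y of gauge_small_nose in the frame of gauge_board between -0.135 and 0.135 m and z of gauge_small_nose in the frame of gauge_board between 0.07 and 0.086 m and x of gauge_mid_nose in the frame of gauge_board between -0.03 and 0.03 m and y of gauge_mid_nose in the frame of gauge_board between -0.135 and 0.135 m and z of gauge_mid_nose in the frame of gauge_board between 0.07 and 0.086 m and x of gauge_large_nose in the frame of gauge_board between -0.03 and 0.03 m and y of gauge_large_nose in the frame of gauge_board between -0.135 and 0.135 m and z of gauge_large_nose in the frame of gauge_board between 0.07 and 0.086 m); the robot touches nothing.
It fails at once if the bowl is pushed or knocked (moved more than 30 mm) (distance of bowl from where it was at the start of the episode above 0.03 m).
It fails at once if the jar is pushed or knocked (moved more than 30 mm) (distance of glaze_jar from where it was at the start of the episode above 0.03 m).
It fails at once if the brush is pushed or knocked (moved more than 30 mm) (distance of brush from where it was at the start of the episode above 0.03 m).
Of sleeve_1, sleeve_2, sleeve_3, sleeve_4, sleeve_5 only 3 to 4 are there at a start; the rules pass over those that are not, and their reading is None.
At some moment in a run one of gauge_mid may be knocked a few centimetres aside while the robot is not near it.
It also fails if it takes over 210 s, if anything falls off the work surface, if the arm or the gripper's body presses on something with over 40 N, if the wrist force passes 120 N, or if a joint passes its speed limit or range.

## Working session

There is one attempt and no reset: what is moved stays moved. The work goes in short steps, Python scripts to look and compute and a tool call to move; the robot and the scene stay as the last step left them, time stands still between calls to the robot, and variables do not carry over. Pictures are saved under pics/ and viewed, at most 14 in all, crops included, and the job is handed in when it is done.

Besides the shell and the picture viewer there is one more tool, called by a JSON object that holds its "name" and its "arguments". arm_command: Moves the arm, as the interface text tells. Its arguments: {"type":"object","properties":{"rows":{"type":"array","items":{"type":"object","properties":{"slide":{"type":"array","items":{"type":"number"}},"rot":{"type":"array","items":{"type":"number"}}}}},"hand":{"type":"number"}},"required":["rows"]}

```bash
mkdir -p pics; ls
cat > h.py <<'E'
import numpy as np, cv2
from plant import r
def world(c):
    z=c["z_map"]; K=c["K"]; v,u=np.indices(z.shape)
    p=np.stack([(u-K[0,2])/K[0,0]*z,(v-K[1,2])/K[1,1]*z,z],-1)
    return p@c["T"][:3,:3].T+c["T"][:3,3]
def save(c,n): cv2.imwrite("pics/"+n,c["img"][:,:,::-1])
E
python3 - <<'E'
from h import *
s=r.read_state(); print(s["t"],s["tcp_pos"],s["eef_rot"].round(3) if hasattr(s["eef_rot"],'round') else s["eef_rot"],s["ft_force"],s["grip_width"],r.pinch_z)
out=[]
for n in("top","side"):
    c=r.camera(n); save(c,n+"0.png"); W=world(c); print(n,c["K"][0,0],c["T"].round(3).tolist())
    for t in["gauge_board","gauge_small_nose","gauge_mid_nose","gauge_large_nose","test_mat","ware_tray","seconds_tub","sleeve_1_mid","bowl","glaze_jar","brush"]:
        for d in r.recognise(c,t):
            if d["conf"]<.3: continue
            b=np.array(d["bbox"])*[640,400,640,400]; u,v=int((b[0]+b[2])/2),int((b[1]+b[3])/2)
            print(t,round(d["conf"],2),b.round().astype(int),W[v,u].round(3))
E
```

```text
pics
0.0 [0.21111522 0.58793001 0.23068723] [[-0.941  0.338 -0.   ]
 [ 0.338  0.941 -0.001]
 [-0.    -0.001 -1.   ]] [-0.07713458 -0.54034342 -0.00792411] 0.08541892188618247 0.0187
top 403.5089096553824 [[-0.033, -0.977, 0.21, 0.367], [-0.999, 0.033, -0.004, -0.016], [-0.004, -0.21, -0.978, 0.947], [0.0, 0.0, 0.0, 1.0]]
gauge_board 0.88 [235 140 359 182] [0.665 0.028 0.037]
gauge_board 0.75 [240 147 278 175] [0.664 0.115 0.056]
gauge_board 0.51 [258 248 283 279] [ 0.431  0.096 -0.003]
gauge_small_nose 0.58 [321 138 354 170] [ 0.674 -0.069  0.053]
gauge_mid_nose 0.81 [282 142 315 171] [0.672 0.022 0.053]
gauge_large_nose 0.87 [244 149 274 178] [0.66  0.116 0.047]
test_mat 0.66 [306 181 358 237] [ 0.556 -0.052  0.001]
ware_tray 0.8 [140 174 198 289] [0.513 0.333 0.008]
ware_tray 0.38 [258 248 283 277] [ 0.433  0.096 -0.003]
seconds_tub 0.9 [429 158 492 279] [ 0.521 -0.355  0.006]
seconds_tub 0.54 [281 143 315 174] [0.665 0.022 0.058]
sleeve_1_mid 0.41 [404  94 445 138] [ 0.782 -0.293  0.006]
bowl 0.68 [401  94 449 138] [ 0.783 -0.293  0.009]
glaze_jar 0.85 [175 113 214 148] [0.73  0.2
[... 287 characters left out ...]
63 [370 180 403 223] [ 0.676 -0.074  0.046]
gauge_mid_nose 0.78 [346 168 381 206] [0.673 0.009 0.046]
gauge_large_nose 0.63 [321 150 351 190] [0.663 0.109 0.054]
test_mat 0.7 [316 209 376 249] [ 0.568 -0.056  0.003]
ware_tray 0.71 [340 255 501 365] [ 0.52  -0.343  0.003]
ware_tray 0.67 [194 145 300 196] [0.508 0.334 0.006]
seconds_tub 0.97 [341 255 501 366] [ 0.52  -0.343  0.003]
sleeve_1_mid 0.4 [369 180 403 221] [ 0.677 -0.073  0.048]
bowl 0.93 [454 212 507 251] [ 0.793 -0.264  0.017]
bowl 0.72 [368 176 402 224] [ 0.673 -0.072  0.052]
glaze_jar 0.94 [316 130 336 164] [0.728 0.243 0.047]
glaze_jar 0.42 [251 187 274 225] [0.418 0.072 0.06 ]
brush 0.85 [370 172 424 204] [ 0.778 -0.004  0.012]
```

Run:
```python
import cv2
for n,(a,b,x,y) in{"top":(80,310,120,510),"side":(110,380,180,530)}.items():
    i=cv2.imread(f"pics/{n}0.png")[a:b,x:y]; cv2.imwrite(f"pics/{n}0c.png",cv2.resize(i,None,fx=2,fy=2))
```

```text
(no output)
```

View pics/top0c.png

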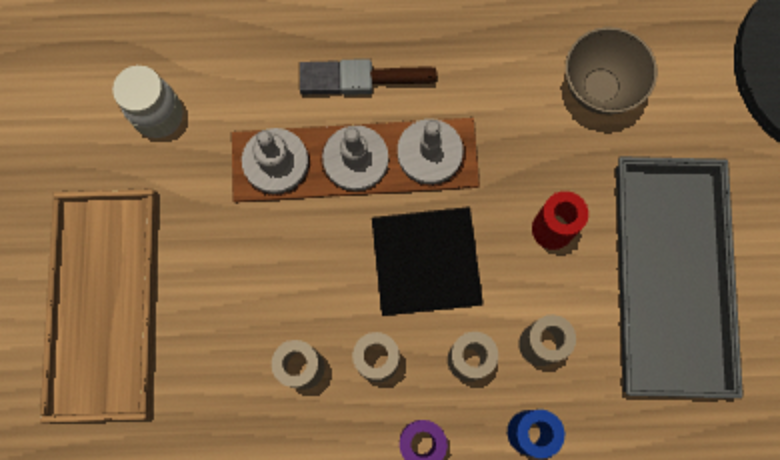

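View pics/side0c.png

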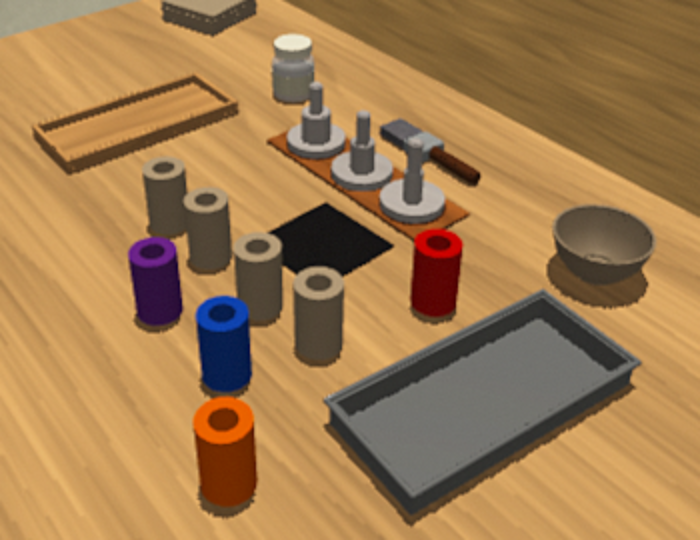

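The top picture shows, as crop pixels, the four beige sleeves at (296,363), (376,356), (474,355) and (550,340). The gauges on the board run large, mid, small from the left, and the mat is at (427,262). The tray is on the left and the tub on the right. The purple, blue, red and orange sleeves are look-alikes. I'll get precise positions from depth next.

```bash
cat >> h.py <<'E'
from scipy import ndimage as nd
def blobs(c,zlo,zhi,box=(0.3,0.9,-.5,.5),minpx=12):
    W=world(c); m=(c["z_map"]>0)&(W[...,2]>zlo)&(W[...,2]<zhi)&(W[...,0]>box[0])&(W[...,0]<box[1])&(W[...,1]>box[2])&(W[...,1]<box[3])
    L,n=nd.label(m); o=[]
    for i in range(1,n+1):
        k=L==i
        if k.sum()<minpx: continue
        p=W[k]; (x,y),R=cv2.minEnclosingCircle(p[:,:2].astype(np.float32))
        o.append((round(x,4),round(y,4),round(R,4),round(float(np.median(p[:,2])),4),int(k.sum()),c["img"][k].mean(0).round().astype(int).tolist()))
    return o
E
python3 - <<'E'
from h import *
c=r.camera("top")
print("sleeve tops/noses");[print(b) for b in blobs(c,.074,.11)]
print("gauge shoulders");[print(b) for b in blobs(c,.05,.066,(.6,.75,-.15,.18))]
print("feet");[print(b) for b in blobs(c,.013,.024,(.6,.75,-.15,.18))]
W=world(c);im=c["img"].astype(int)
def rect(m,n):
    m=nd.binary_opening(m); L,k=nd.label(m); j=1+np.argmax(nd.sum(m,L,range(1,k+1))); p=W[L==j][:,:2].astype(np.float32); print(n,cv2.minAreaRect(p*1000))
X,Y,Z=W[...,0],W[...,1],W[...,2]
rect((im.sum(2)<90)&(abs(Y+.04)<.1)&(abs(X-.56)<.1)&(Z<.01),"mat")
rect((Z>.012)&(Z<.03)&(Y>.25)&(X<.68)&(X>.3),"tray")
rect((Z>.018)&(Z<.04)&(Y<-.24)&(X<.69)&(X>.3),"tub")
rect((im[...,0]-im[...,2]>50)&(X>.6)&(X<.73)&(abs(Y-.02)<.2)&(Z<.012)&(Z>.003),"board")
E
```

```text
sleeve tops/noses
(0.7472, 0.2709, 0.0293, 0.0838, 485, [185, 178, 155])
(0.6839, -0.0652, 0.0093, 0.0953, 70, [102, 97, 89])
(0.6788, 0.0253, 0.0092, 0.095, 72, [105, 99, 91])
(0.6784, 0.1234, 0.0092, 0.0944, 75, [104, 99, 91])
(0.5845, -0.2092, 0.0256, 0.0792, 305, [146, 25, 22])
(0.4475, -0.1842, 0.0252, 0.0791, 328, [145, 128, 102])
(0.435, 0.0061, 0.0251, 0.0792, 318, [162, 144, 117])
(0.4324, -0.0999, 0.025, 0.0793, 323, [155, 138, 110])
(0.4295, 0.0927, 0.025, 0.0791, 325, [160, 143, 115])
(0.3482, -0.1642, 0.025, 0.0792, 344, [30, 61, 130])
(0.341, -0.0411, 0.025, 0.0791, 342, [97, 48, 111])
(0.3003, -0.2772, 0.0112, 0.0791, 19, [180, 81, 28])
gauge shoulders
(0.6786, 0.1232, 0.0203, 0.0567, 156, [124, 117, 108])
(0.6832, -0.0654, 0.012, 0.0569, 37, [80, 75, 69])
(0.6785, 0.0251, 0.0162, 0.0568, 94, [99, 93, 86])
feet
(0.6846, -0.0656, 0.0407, 0.0174, 662, [151, 143, 131])
(0.6792, 0.0255, 0.0402, 0.0174, 606, [146, 138, 127])
(0.6783, 0.1233, 0.0407, 0.0173, 519, [147, 139, 128])
mat ((551.4666748046875, -56.016639709472656), (120.24516296386719, 120.87316131591797), 4.272889614105225)
tray ((511.80670166015625, 327.0272521972656), (121.06233215332031, 269.6668395996094), 89.65591430664062)
tub ((520.9456787109375, -344.063232421875), (131.03713989257812, 280.2406005859375), 86.58866119384766)
board ((678.650146484375, 74.29945373535156), (88.88294219970703, 62.95197296142578), 0.9985314011573792)
```

{"name": "arm_command", "arguments": {"rows": [{"slide":[0,0,0],"rot":[0,0,0.17]},{"slide":[0,0,0],"rot":[0,0,0.17]},{"slide":[0,0,0],"rot":[0,0,0]},{"slide":[0,0,0],"rot":[0,0,0]},{"slide":[0,0,0],"rot":[0,0,0]}], "hand": 1}}

```text
t: 1.88
tcp_pos: [0.2113, 0.5882, 0.2313]
eef_rot: [[-0.776, 0.631, -0.0], [0.631, 0.776, -0.0], [-0.0, -0.0, -1.0]]
ft_force: [0.0, 0.5, 0.3]
grip_width: 0.0855
grip_force: 0.0
```

{"name": "arm_command", "arguments": {"rows": [{"slide":[0,0,0],"rot":[0,0,-0.171]},{"slide":[0,0,0],"rot":[0,0,-0.171]},{"slide":[0,0,0],"rot":[0,0,-0.171]},{"slide":[0,0,0],"rot":[0,0,-0.17]},{"slide":[-35,-42,0],"rot":[0,0,0]}], "hand": 0.5}}

```text
t: 2.5
tcp_pos: [0.2439, 0.5476, 0.2309]
eef_rot: [[-1.0, -0.008, -0.001], [-0.008, 1.0, 0.001], [0.001, 0.001, -1.0]]
ft_force: [1.7, 0.3, 0.6]
grip_width: 0.0429
grip_force: 0.0
```

{"name": "arm_command", "arguments": {"rows": [{"slide":[-35,-42,0]},{"slide":[-35,-42,0]},{"slide":[-35,-42,0]},{"slide":[-35,-42,0]},{"slide":[-35,-42,0]}]}}

```text
schema error: expected keys slide, rot
```

{"name": "arm_command", "arguments": {"rows": [{"slide":[-40,-46,0],"rot":[0,0,0]},{"slide":[-40,-46,0],"rot":[0,0,0]},{"slide":[-40,-46,0],"rot":[0,0,0]},{"slide":[-40,-46,0],"rot":[0,0,0]},{"slide":[-40,-46,0],"rot":[0,0,0]}]}}

```text
t: 3.12
tcp_pos: [0.4469, 0.3141, 0.2316]
eef_rot: [[-1.0, 0.0, 0.0], [0.0, 1.0, 0.0], [-0.0, 0.0, -1.0]]
ft_force: [2.4, 1.5, 0.3]
grip_width: 0.0428
grip_force: 0.0
```

{"name": "arm_command", "arguments": {"rows": [{"slide":[-40,-46,0],"rot":[0,0,0]},{"slide":[-40,-46,0],"rot":[0,0,0]},{"slide":[-40,-46,0],"rot":[0,0,0]},{"slide":[-40,-46,0],"rot":[0,0,0]},{"slide":[0,0,0],"rot":[0,0,0]}]}}

```text
t: 3.75
tcp_pos: [0.6076, 0.1264, 0.231]
eef_rot: [[-1.0, 0.007, 0.001], [0.007, 1.0, -0.002], [-0.001, -0.002, -1.0]]
ft_force: [-0.4, 0.3, -0.3]
grip_width: 0.0426
grip_force: 0.0
```

{"name": "arm_command", "arguments": {"rows": [{"slide":[-36,-50,0],"rot":[0,0,0]},{"slide":[-35,-51,0],"rot":[0,0,0]},{"slide":[0,0,50],"rot":[0,0,0]},{"slide":[0,0,50],"rot":[0,0,0]},{"slide":[0,0,20],"rot":[0,0,0]}]}}

```text
t: 4.38
tcp_pos: [0.6748, 0.0308, 0.1087]
eef_rot: [[-1.0, 0.0, -0.004], [0.0, 1.0, -0.0], [0.004, -0.0, -1.0]]
ft_force: [0.7, 1.0, 1.3]
grip_width: 0.0427
grip_force: 0.0
```

Run:
```python
from h import *
c=r.camera("side"); save(c,"side1.png"); i=cv2.imread("pics/side1.png")[60:240,260:460]; cv2.imwrite("pics/side1c.png",cv2.resize(i,None,fx=3,fy=3))
s=r.read_state();print(s["tcp_pos"])
c=r.camera("top");[print(b) for b in blobs(c,.013,.024,(.6,.75,-.15,.18))]
```

```text
[0.67461725 0.03086485 0.10759717]
(0.6842, -0.0648, 0.0404, 0.0174, 659, [151, 144, 133])
```

View pics/side1c.png

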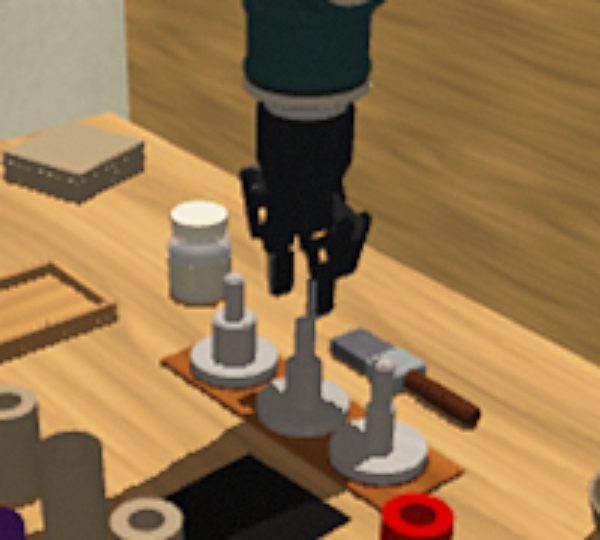

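The view shows the fingers straddling the mid gauge's nose at crop (312,295). I'll correct the last few mm, descend and close.

{"name": "arm_command", "arguments": {"rows": [{"slide":[-4,-6,0],"rot":[0,0,0]},{"slide":[0,0,20],"rot":[0,0,0]},{"slide":[0,0,23],"rot":[0,0,0]},{"slide":[0,0,0],"rot":[0,0,0]},{"slide":[0,0,0],"rot":[0,0,0]}]}}

```text
t: 5.1
tcp_pos: [0.6808, 0.0243, 0.0694]
eef_rot: [[-1.0, 0.002, 0.001], [0.002, 1.0, -0.0], [-0.001, -0.0, -1.0]]
ft_force: [0.1, -0.1, 0.7]
grip_width: 0.0427
grip_force: 0.0
```

{"name": "arm_command", "arguments": {"rows": [{"slide":[0,0,0],"rot":[0,0,0]},{"slide":[0,0,0],"rot":[0,0,0]},{"slide":[0,0,0],"rot":[0,0,0]},{"slide":[0,0,0],"rot":[0,0,0]},{"slide":[0,0,0],"rot":[0,0,0]}], "hand": 0}}

```text
t: 5.72
tcp_pos: [0.6808, 0.0248, 0.0691]
eef_rot: [[-1.0, 0.001, 0.001], [0.001, 1.0, 0.0], [-0.001, 0.0, -1.0]]
ft_force: [0.6, 2.6, 6.3]
grip_width: 0.0165
grip_force: 59.4
```

{"name": "arm_command", "arguments": {"rows": [{"slide":[0,0,-25],"rot":[0,0,0]},{"slide":[0,0,-25],"rot":[0,0,0]},{"slide":[45,0,0],"rot":[0,0,0]},{"slide":[45,-30,0],"rot":[0,0,0]},{"slide":[40,-50,0],"rot":[0,0,0]}]}}

```text
t: 6.35
tcp_pos: [0.5491, -0.0537, 0.1179]
eef_rot: [[-1.0, -0.001, -0.001], [-0.001, 1.0, 0.0], [0.001, 0.0, -1.0]]
ft_force: [2.0, -3.3, -6.4]
grip_width: 0.0164
grip_force: 59.6
```

{"name": "arm_command", "arguments": {"rows": [{"slide":[0,0,0],"rot":[0,0,0]},{"slide":[0,0,15],"rot":[0,0,0]},{"slide":[0,0,15],"rot":[0,0,0]},{"slide":[0,0,12],"rot":[0,0,0]},{"slide":[0,0,0],"rot":[0,0,0]}]}}

```text
t: 6.98
tcp_pos: [0.5504, -0.0539, 0.0748]
eef_rot: [[-1.0, 0.001, -0.003], [0.001, 1.0, -0.0], [0.003, -0.0, -1.0]]
ft_force: [-0.2, -0.5, -5.0]
grip_width: 0.0164
grip_force: 59.6
```

{"name": "arm_command", "arguments": {"rows": [{"slide":[0,0,5],"rot":[0,0,0]},{"slide":[0,0,5],"rot":[0,0,0]},{"slide":[0,0,1],"rot":[0,0,0]},{"slide":[0,0,0],"rot":[0,0,0]},{"slide":[0,0,0],"rot":[0,0,0]}]}}

```text
t: 7.6
tcp_pos: [0.5511, -0.0542, 0.0654]
eef_rot: [[-1.0, 0.002, 0.0], [0.002, 1.0, -0.0], [-0.0, -0.0, -1.0]]
ft_force: [0.1, 0.2, -5.6]
grip_width: 0.016
grip_force: 59.6
```

{"name": "arm_command", "arguments": {"rows": [{"slide":[0,0,1],"rot":[0,0,0]},{"slide":[0,0,1],"rot":[0,0,0]},{"slide":[0,0,0],"rot":[0,0,0]},{"slide":[0,0,0],"rot":[0,0,0]},{"slide":[0,0,0],"rot":[0,0,0]}]}}

```text
t: 8.22
tcp_pos: [0.5514, -0.0545, 0.065]
eef_rot: [[-1.0, 0.002, 0.001], [0.002, 1.0, 0.0], [-0.001, 0.0, -1.0]]
ft_force: [-12.4, -1.0, 29.8]
grip_width: 0.0161
grip_force: 63.8
```

{"name": "arm_command", "arguments": {"rows": [{"slide":[0,0,0],"rot":[0,0,0]},{"slide":[0,0,0],"rot":[0,0,0]},{"slide":[0,0,-30],"rot":[0,0,0]},{"slide":[0,0,-40],"rot":[0,0,0]},{"slide":[0,0,-40],"rot":[0,0,0]}], "hand": 0.5}}

```text
t: 8.85
tcp_pos: [0.551, -0.0542, 0.1745]
eef_rot: [[-1.0, 0.002, -0.0], [0.002, 1.0, -0.0], [0.0, -0.0, -1.0]]
ft_force: [0.9, 0.6, -0.3]
grip_width: 0.0431
grip_force: 0.0
```

{"name": "arm_command", "arguments": {"rows": [{"slide":[40,49,0],"rot":[0,0,0]},{"slide":[40,49,0],"rot":[0,0,0]},{"slide":[41,49,0],"rot":[0,0,0]},{"slide":[0,0,40],"rot":[0,0,0]},{"slide":[0,0,20],"rot":[0,0,0]}], "hand": 0.85}}

```text
t: 9.48
tcp_pos: [0.4315, 0.0913, 0.1123]
eef_rot: [[-1.0, 0.0, -0.0], [0.0, 1.0, -0.0], [0.0, -0.0, -1.0]]
ft_force: [1.2, -0.0, -0.3]
grip_width: 0.0727
grip_force: 0.0
```

Run:
```python
from h import *
s=r.read_state();print(s["tcp_pos"],s["grip_width"])
c=r.camera("top");save(c,"top2.png")
[print(b) for b in blobs(c,.074,.105)]
```

```text
[0.4314762  0.09134501 0.11229544] 0.07274685441438351
(0.747, 0.2697, 0.0289, 0.0839, 480, [208, 201, 176])
(0.6839, -0.0648, 0.0093, 0.0951, 73, [119, 113, 104])
(0.6784, 0.1238, 0.0094, 0.0952, 73, [121, 114, 106])
(0.585, -0.2088, 0.0251, 0.0794, 308, [166, 29, 26])
(0.5498, -0.0558, 0.0091, 0.092, 65, [137, 130, 120])
(0.4474, -0.1841, 0.0252, 0.0792, 323, [167, 148, 119])
(0.4348, 0.0055, 0.0249, 0.079, 304, [120, 106, 86])
(0.4322, -0.0998, 0.0249, 0.0793, 325, [176, 157, 127])
(0.3477, -0.1642, 0.0251, 0.0792, 346, [36, 71, 148])
(0.341, -0.0412, 0.025, 0.0791, 341, [109, 55, 125])
(0.3015, -0.2781, 0.0091, 0.0791, 17, [204, 95, 34])
```

View pics/top2.png

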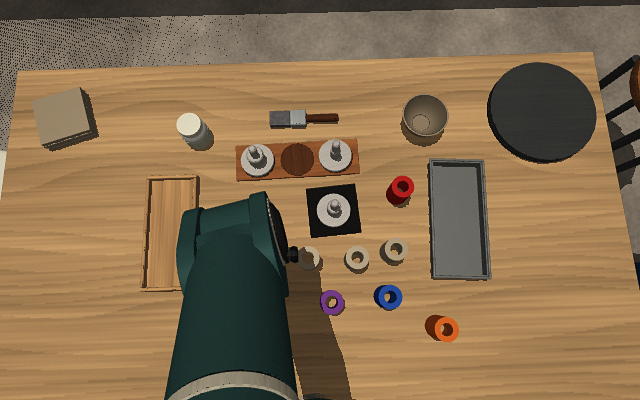

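The picture shows the mid gauge upright on the mat at (334,210), and its old place on the board at (297,158) is empty. I'll take sleeve 1.

{"name": "arm_command", "arguments": {"rows": [{"slide":[1,2,0],"rot":[0,0,0]},{"slide":[0,0,30],"rot":[0,0,0]},{"slide":[0,0,30],"rot":[0,0,0]},{"slide":[0,0,13],"rot":[0,0,0]},{"slide":[0,0,0],"rot":[0,0,0]}]}}

```text
t: 10.15
tcp_pos: [0.4313, 0.0927, 0.0405]
eef_rot: [[-1.0, 0.002, -0.0], [0.002, 1.0, -0.0], [0.0, -0.0, -1.0]]
ft_force: [0.2, -0.2, 0.0]
grip_width: 0.0726
grip_force: 0.0
```

{"name": "arm_command", "arguments": {"rows": [{"slide":[0,0,0],"rot":[0,0,0]},{"slide":[0,0,0],"rot":[0,0,0]},{"slide":[0,0,0],"rot":[0,0,0]},{"slide":[0,0,0],"rot":[0,0,0]},{"slide":[0,0,0],"rot":[0,0,0]}], "hand": 0}}

```text
t: 10.78
tcp_pos: [0.432, 0.093, 0.0417]
eef_rot: [[-1.0, 0.002, 0.002], [0.002, 1.0, 0.001], [-0.002, 0.001, -1.0]]
ft_force: [-2.3, 0.3, 12.6]
grip_width: 0.0521
grip_force: 60.0
```

{"name": "arm_command", "arguments": {"rows": [{"slide":[0,0,-50],"rot":[0,0,0]},{"slide":[0,0,-60],"rot":[0,0,0]},{"slide":[-40,-50,0],"rot":[0,0,0]},{"slide":[-40,-50,0],"rot":[0,0,0]},{"slide":[-40,-48,0],"rot":[0,0,0]}]}}

```text
t: 11.4
tcp_pos: [0.5502, -0.0545, 0.1517]
eef_rot: [[-1.0, 0.001, 0.002], [0.001, 1.0, 0.0], [-0.002, 0.0, -1.0]]
ft_force: [1.0, 1.2, -2.5]
grip_width: 0.0519
grip_force: 64.2
```

```bash
cat >> h.py <<'E'
def look(n=None):
    s=r.read_state(); print("tcp",np.round(s["tcp_pos"],4),"w",round(s["grip_width"],4))
    c=r.camera("top")
    if n: save(c,n)
    print("top  noses",[b[:5] for b in blobs(c,.083,.105,(.45,.72,-.2,.2))]," feet",[b[:5] for b in blobs(c,.006,.022,(.5,.62,-.18,.1),40)])
    c=r.camera("side"); print("side noses",[b[:5] for b in blobs(c,.083,.105,(.45,.72,-.2,.2))]," feet",[b[:5] for b in blobs(c,.010,.022,(.5,.62,-.18,.1),40)])
    if n: save(c,"s_"+n)
E
python3 - <<'E'
from h import *
look("g1.png")
c=r.camera("side")
[print(b) for b in blobs(c,.115,.21,(.45,.65,-.2,.1))]
i=cv2.imread("pics/s_g1.png")[100:280,260:460]; cv2.imwrite("pics/g1c.png",cv2.resize(i,None,fx=3,fy=3))
E
```

```text
tcp [ 0.5502 -0.0545  0.1517] w 0.0519
top  noses [(0.679, 0.1231, 0.0094, 0.0958, 64)]  feet []
side noses [(0.6825, -0.0685, 0.0099, 0.0925, 49), (0.5481, -0.0595, 0.0098, 0.089, 33)]  feet [(0.5497, -0.0571, 0.0418, 0.0129, 436)]
(0.5514, -0.0607, 0.0593, 0.1744, 1094, [68, 60, 48])
```

View pics/g1c.png

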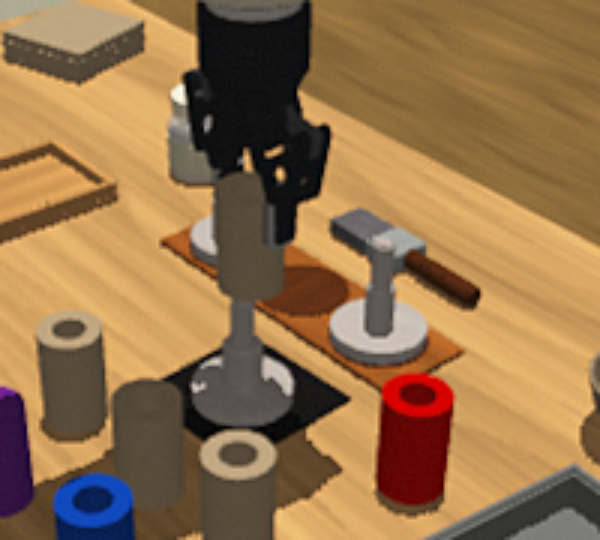

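The side view shows the sleeve above the nose. Its bottom centre is near crop (251,290) and the nose is near (242,320), so it seems a few mm off. I'll measure both axes in the same camera.

```bash
cat >> h.py <<'E'
from scipy.optimize import least_squares
def axis(W,m,R):
    p=W[m][:,:2]; 
    f=least_squares(lambda a:np.hypot(*(p-a).T)-R,p.mean(0)+[.01,.015],loss="soft_l1",f_scale=.001)
    return f.x.round(4),int(m.sum()),round(float(np.sqrt(np.mean(f.fun**2))),4)
def fit(zs=((.112,.125),(.125,.14)),center=(.55,-.055)):
    c=r.camera("side"); W=world(c); X,Y,Z=W[...,0],W[...,1],W[...,2]; im=c["img"].astype(int)
    near=(c["z_map"]>0)&(np.hypot(X-center[0],Y-center[1])<.06)
    print("tcp",np.round(r.read_state()["tcp_pos"],4))
    for lo,hi in zs: print("sleeve",lo,axis(W,near&(Z>lo)&(Z<hi)&(im[...,0]-im[...,2]>12),.025))
    n=near&(abs(im[...,0]-im[...,2])<40)
    print("nose",axis(W,n&(Z>.06)&(Z<.092),.009),"body",axis(W,n&(Z>.02)&(Z<.048),.016))
E
python3 - <<'E'
from h import *
fit()
E
```

```text
tcp [ 0.5491 -0.054   0.1507]
sleeve 0.112 (array([ 0.5477, -0.0568]), 110, 0.0012)
sleeve 0.125 (array([ 0.5476, -0.0563]), 130, 0.0013)
nose (array([ 0.5403, -0.0676]), 87, 0.0029) body (array([ 0.5494, -0.0558]), 123, 0.0012)
```

Run:
```python
from h import *
c=r.camera("side"); T=np.linalg.inv(c["T"]);K=c["K"]
for z in(.12,.135,.085,.07,.04,.02):
    p=T[:3,:3]@np.array([.5498,-.0558,z])+T[:3,3]; q=K@p/p[2]; v=int(round(q[1])); 
    print(z,q[:2].round(1),round(K[0,0]/p[2]*.009,1),round(K[0,0]/p[2]*.025,1),"z",c["z_map"][v,int(q[0])-14:int(q[0])+16].round(2).tolist())
```

```text
0.12 [340.1 189. ] 4.1 11.3 z [1.2200000286102295, 1.2200000286102295, 1.0, 0.9900000095367432, 0.9800000190734863, 0.9800000190734863, 0.9800000190734863, 0.9800000190734863, 0.9800000190734863, 0.9800000190734863, 0.9800000190734863, 0.9800000190734863, 0.9700000286102295, 0.9700000286102295, 0.9800000190734863, 0.9800000190734863, 0.9800000190734863, 0.9800000190734863, 0.9800000190734863, 0.9800000190734863, 0.9800000190734863, 0.9900000095367432, 0.9800000190734863, 0.9900000095367432, 1.0, 1.2200000286102295, 1.2200000286102295, 1.2200000286102295, 1.2200000286102295, 1.2200000286102295]
0.135 [340.2 183.2] 4.1 11.4 z [1.2200000286102295, 1.2300000190734863, 0.9900000095367432, 0.9800000190734863, 0.9800000190734863, 0.9700000286102295, 0.9800000190734863, 0.9700000286102295, 0.9700000286102295, 0.9700000286102295, 0.9700000286102295, 0.9700000286102295, 0.9599999785423279, 0.9700000286102295, 0.9700000286102295, 0.9700000286102295, 0.9700000286102295, 0.9700000286102295, 0.9700000286102295, 0.9700000286102295, 0.9599999785423279, 0.9700000286102295, 0.9800000190734863, 0.99000
[... 1892 characters left out ...]
47683716, 1.1200000047683716, 1.1200000047683716, 1.1200000047683716]
0.02 [340.1 225.2] 3.9 10.7 z [1.0700000524520874, 1.0800000429153442, 1.0800000429153442, 1.0700000524520874, 1.0800000429153442, 1.0800000429153442, 1.0800000429153442, 1.0800000429153442, 1.0499999523162842, 1.0499999523162842, 1.0499999523162842, 1.0499999523162842, 1.0399999618530273, 1.0499999523162842, 1.0399999618530273, 1.0399999618530273, 1.0399999618530273, 1.0499999523162842, 1.0499999523162842, 1.0499999523162842, 1.0499999523162842, 1.0700000524520874, 1.0800000429153442, 1.0700000524520874, 1.0700000524520874, 1.0700000524520874, 1.0700000524520874, 1.0700000524520874, 1.0700000524520874, 1.0700000524520874]
```

{"name": "arm_command", "arguments": {"rows": [{"slide":[-1,-1,0],"rot":[0,0,0]},{"slide":[-1,0,0],"rot":[0,0,0]},{"slide":[0,0,4],"rot":[0,0,0]},{"slide":[0,0,4],"rot":[0,0,0]},{"slide":[0,0,0],"rot":[0,0,0]}]}}

```text
t: 12.28
tcp_pos: [0.5507, -0.054, 0.1419]
eef_rot: [[-1.0, 0.002, -0.001], [0.002, 1.0, -0.0], [0.001, -0.0, -1.0]]
ft_force: [0.2, -0.4, -3.0]
grip_width: 0.0518
grip_force: 64.2
```

```bash
cat >> h.py <<'E'
def sil(axis=(.5498,-.0558),zs=(.115,.125,.135)):
    "image-column offset (mm, camera right) of sleeve silhouette and nose from the given axis"
    c=r.camera("side"); T=np.linalg.inv(c["T"]);K=c["K"]
    for z in tuple(zs)+(.08,.07,.035):
        p=T[:3,:3]@np.array([*axis,z])+T[:3,3]; q=K@p/p[2]; u0,v=int(round(q[0])),int(round(q[1]))
        ok=abs(c["z_map"][v]-p[2])<.04; L,_=nd.label(ok); k=np.where(L==L[u0])[0] if L[u0] else [0]
        print(z,"off mm",round(((k[0]+k[-1])/2-q[0])*p[2]/K[0,0]*1000,1),"width",round(len(k)*p[2]/K[0,0]*1000))
E
python3 - <<'E'
from h import *
fit(((.105,.115),(.115,.13))); sil()
E
```

```text
tcp [ 0.5508 -0.054   0.1421]
sleeve 0.105 (array([ 0.548 , -0.0544]), 81, 0.0013)
sleeve 0.115 (array([ 0.5482, -0.0545]), 125, 0.0012)
nose (array([ 0.5395, -0.0678]), 68, 0.0024) body (array([ 0.5498, -0.0554]), 127, 0.0013)
0.115 off mm -1.4 width 49
0.125 off mm -1.4 width 49
0.135 off mm -4.7 width 46
0.08 off mm -0.3 width 16
0.07 off mm -0.3 width 16
0.035 off mm 0.9 width 32
```

{"name": "arm_command", "arguments": {"rows": [{"slide":[-2,-1,0],"rot":[0,0,0]},{"slide":[0,0,6],"rot":[0,0,0]},{"slide":[0,0,6],"rot":[0,0,0]},{"slide":[0,0,6],"rot":[0,0,0]},{"slide":[0,0,0],"rot":[0,0,0]}]}}

```text
t: 13.0
tcp_pos: [0.5526, -0.055, 0.1237]
eef_rot: [[-1.0, 0.002, -0.001], [0.002, 1.0, -0.0], [0.001, -0.0, -1.0]]
ft_force: [-0.5, 0.6, -1.8]
grip_width: 0.0521
grip_force: 64.2
```

{"name": "arm_command", "arguments": {"rows": [{"slide":[0,0,8],"rot":[0,0,0]},{"slide":[0,0,8],"rot":[0,0,0]},{"slide":[0,0,3],"rot":[0,0,0]},{"slide":[0,0,0],"rot":[0,0,0]},{"slide":[0,0,0],"rot":[0,0,0]}]}}

```text
t: 13.62
tcp_pos: [0.5531, -0.0551, 0.1055]
eef_rot: [[-1.0, 0.002, 0.0], [0.002, 1.0, -0.0], [-0.0, -0.0, -1.0]]
ft_force: [0.1, -0.0, -1.5]
grip_width: 0.0523
grip_force: 64.2
```

{"name": "arm_command", "arguments": {"rows": [{"slide":[0,0,3],"rot":[0,0,0]},{"slide":[0,0,3],"rot":[0,0,0]},{"slide":[0,0,2],"rot":[0,0,0]},{"slide":[0,0,1],"rot":[0,0,0]},{"slide":[0,0,0],"rot":[0,0,0]}]}}

```text
t: 14.25
tcp_pos: [0.553, -0.0551, 0.0963]
eef_rot: [[-1.0, 0.002, -0.0], [0.002, 1.0, -0.0], [0.0, -0.0, -1.0]]
ft_force: [-0.1, 0.1, -1.8]
grip_width: 0.0519
grip_force: 64.2
```

{"name": "arm_command", "arguments": {"rows": [{"slide":[0,0,1],"rot":[0,0,0]},{"slide":[0,0,1],"rot":[0,0,0]},{"slide":[0,0,0],"rot":[0,0,0]},{"slide":[0,0,0],"rot":[0,0,0]},{"slide":[0,0,0],"rot":[0,0,0]}]}}

```text
t: 14.88
tcp_pos: [0.553, -0.0551, 0.0944]
eef_rot: [[-1.0, 0.002, 0.0], [0.002, 1.0, -0.0], [-0.0, -0.0, -1.0]]
ft_force: [-0.7, -0.6, -2.0]
grip_width: 0.0522
grip_force: 64.2
```

{"name": "arm_command", "arguments": {"rows": [{"slide":[0,0,1],"rot":[0,0,0]},{"slide":[0,0,1],"rot":[0,0,0]},{"slide":[0,0,0],"rot":[0,0,0]},{"slide":[0,0,0],"rot":[0,0,0]},{"slide":[0,0,0],"rot":[0,0,0]}]}}

```text
t: 15.5
tcp_pos: [0.553, -0.0551, 0.0924]
eef_rot: [[-1.0, 0.002, 0.0], [0.002, 1.0, -0.0], [-0.0, -0.0, -1.0]]
ft_force: [-0.3, 0.8, -2.8]
grip_width: 0.0517
grip_force: 64.2
```

{"name": "arm_command", "arguments": {"rows": [{"slide":[0,0,1],"rot":[0,0,0]},{"slide":[0,0,1],"rot":[0,0,0]},{"slide":[0,0,0],"rot":[0,0,0]},{"slide":[0,0,0],"rot":[0,0,0]},{"slide":[0,0,0],"rot":[0,0,0]}]}}

```text
t: 16.12
tcp_pos: [0.553, -0.0551, 0.0904]
eef_rot: [[-1.0, 0.002, 0.0], [0.002, 1.0, -0.0], [-0.0, -0.0, -1.0]]
ft_force: [-0.4, -0.1, -1.6]
grip_width: 0.0516
grip_force: 64.2
```

{"name": "arm_command", "arguments": {"rows": [{"slide":[0,0,5],"rot":[0,0,0]},{"slide":[0,0,6],"rot":[0,0,0]},{"slide":[0,0,6],"rot":[0,0,0]},{"slide":[0,0,6],"rot":[0,0,0]},{"slide":[0,0,5],"rot":[0,0,0]}]}}

```text
t: 16.75
tcp_pos: [0.5529, -0.0551, 0.0618]
eef_rot: [[-1.0, 0.002, -0.0], [0.002, 1.0, -0.0], [0.0, -0.0, -1.0]]
ft_force: [1.2, -0.2, -2.7]
grip_width: 0.052
grip_force: 64.2
```

{"name": "arm_command", "arguments": {"rows": [{"slide":[0,0,3],"rot":[0,0,0]},{"slide":[0,0,2],"rot":[0,0,0]},{"slide":[0,0,1],"rot":[0,0,0]},{"slide":[0,0,0],"rot":[0,0,0]},{"slide":[0,0,0],"rot":[0,0,0]}]}}

```text
t: 17.38
tcp_pos: [0.5531, -0.0551, 0.0565]
eef_rot: [[-1.0, 0.002, 0.0], [0.002, 1.0, -0.0], [-0.0, -0.0, -1.0]]
ft_force: [-0.6, 0.2, -2.3]
grip_width: 0.0519
grip_force: 64.2
```

Run:
```python
from h import *
s=r.read_state();print(s["tcp_pos"],s["ft_force"])
c=r.camera("side");[print(b) for b in blobs(c,.083,.11,(.5,.6,-.12,0))]
W=world(c); im=c["img"].astype(int); m=(im[...,0]-im[...,2]>12)&(np.hypot(W[...,0]-.55,W[...,1]+.055)<.027)&(W[...,2]>.025); print(np.percentile(W[m][:,2],[1,50,99]))
```

```text
[ 0.55306533 -0.05506835  0.0564534 ] [-0.59188508  0.23519644 -2.26293545]
(0.5412, -0.0589, 0.0551, 0.0933, 374, [64, 56, 46])
[0.02576478 0.0701409  0.13003616]
```

Sleeve 1 went all the way down, so it belongs in the ware tray.

{"name": "arm_command", "arguments": {"rows": [{"slide":[0,0,-30],"rot":[0,0,0]},{"slide":[0,0,-35],"rot":[0,0,0]},{"slide":[0,0,-35],"rot":[0,0,0]},{"slide":[0,0,0],"rot":[0,0,0]},{"slide":[-9,50,0],"rot":[0,0,0]}]}}

```text
t: 18.05
tcp_pos: [0.5618, -0.008, 0.1563]
eef_rot: [[-1.0, 0.008, 0.0], [0.008, 1.0, -0.001], [-0.0, -0.001, -1.0]]
ft_force: [1.2, 1.7, -2.8]
grip_width: 0.0516
grip_force: 64.2
```

{"name": "arm_command", "arguments": {"rows": [{"slide":[-8,55,0],"rot":[0,0,0]},{"slide":[-8,55,0],"rot":[0,0,0]},{"slide":[-8,55,0],"rot":[0,0,0]},{"slide":[-8,55,0],"rot":[0,0,0]},{"slide":[-8,55,0],"rot":[0,0,0]}]}}

```text
t: 18.68
tcp_pos: [0.6022, 0.2715, 0.1552]
eef_rot: [[-1.0, 0.002, -0.001], [0.002, 1.0, -0.001], [0.001, -0.001, -1.0]]
ft_force: [0.3, -0.8, -2.5]
grip_width: 0.0518
grip_force: 64.2
```

{"name": "arm_command", "arguments": {"rows": [{"slide":[0,57,0],"rot":[0,0,0]},{"slide":[0,0,0],"rot":[0,0,0]},{"slide":[0,0,40],"rot":[0,0,0]},{"slide":[0,0,35],"rot":[0,0,0]},{"slide":[0,0,15],"rot":[0,0,0]}]}}

```text
t: 19.3
tcp_pos: [0.6015, 0.3258, 0.0635]
eef_rot: [[-1.0, 0.002, -0.003], [0.002, 1.0, -0.002], [0.003, -0.002, -1.0]]
ft_force: [0.8, 0.4, -1.9]
grip_width: 0.0518
grip_force: 64.2
```

{"name": "arm_command", "arguments": {"rows": [{"slide":[0,0,5],"rot":[0,0,0]},{"slide":[0,0,4],"rot":[0,0,0]},{"slide":[0,0,4],"rot":[0,0,0]},{"slide":[0,0,1],"rot":[0,0,0]},{"slide":[0,0,0],"rot":[0,0,0]}]}}

```text
t: 19.92
tcp_pos: [0.6028, 0.3269, 0.0526]
eef_rot: [[-1.0, 0.002, 0.0], [0.002, 1.0, 0.0], [-0.0, 0.0, -1.0]]
ft_force: [1.2, 0.1, -1.7]
grip_width: 0.052
grip_force: 64.3
```

{"name": "arm_command", "arguments": {"rows": [{"slide":[0,0,0],"rot":[0,0,0]},{"slide":[0,0,0],"rot":[0,0,0]},{"slide":[0,0,-30],"rot":[0,0,0]},{"slide":[0,0,-40],"rot":[0,0,0]},{"slide":[0,0,-40],"rot":[0,0,0]}], "hand": 0.85}}

```text
t: 20.55
tcp_pos: [0.6026, 0.3268, 0.1636]
eef_rot: [[-1.0, 0.002, 0.0], [0.002, 1.0, -0.0], [-0.0, -0.0, -1.0]]
ft_force: [0.5, -0.4, 0.7]
grip_width: 0.0731
grip_force: 0.0
```

```bash
cat >> h.py <<'E'
def tops():
    c=r.camera("top"); print("t",round(r.read_state()["t"],1),"tcp",np.round(r.read_state()["tcp_pos"],4))
    for b in blobs(c,.074,.105):
        if max(b[5])-min(b[5])<70: print(b)
    return c
E
python3 - <<'E'
from h import *
tops()
E
```

```text
t 20.6 tcp [0.6046 0.3278 0.1695]
(0.7477, 0.2695, 0.0293, 0.0839, 483, [198, 191, 167])
(0.6835, -0.0652, 0.0095, 0.0953, 74, [111, 105, 97])
(0.6782, 0.1228, 0.0095, 0.095, 72, [113, 107, 99])
(0.5998, 0.3255, 0.0257, 0.0864, 340, [75, 66, 52])
(0.5497, -0.0561, 0.0092, 0.0918, 64, [130, 123, 114])
(0.4473, -0.1842, 0.0251, 0.0791, 323, [158, 139, 111])
(0.435, 0.0058, 0.025, 0.079, 317, [174, 155, 126])
(0.4323, -0.1003, 0.0252, 0.0792, 323, [166, 148, 119])
(0.3411, -0.0412, 0.025, 0.0791, 340, [105, 52, 121])
```

{"name": "arm_command", "arguments": {"rows": [{"slide":[28,-53,0],"rot":[0,0,0]},{"slide":[28,-53,0],"rot":[0,0,0]},{"slide":[28,-53,0],"rot":[0,0,0]},{"slide":[28,-54,0],"rot":[0,0,0]},{"slide":[28,-54,0],"rot":[0,0,0]}]}}

```text
t: 21.22
tcp_pos: [0.4613, 0.0585, 0.1625]
eef_rot: [[-1.0, 0.002, 0.001], [0.002, 1.0, 0.0], [-0.001, 0.0, -1.0]]
ft_force: [1.1, -0.3, -0.4]
grip_width: 0.0728
grip_force: 0.0
```

{"name": "arm_command", "arguments": {"rows": [{"slide":[27,-54,0],"rot":[0,0,0]},{"slide":[0,0,0],"rot":[0,0,0]},{"slide":[0,0,40],"rot":[0,0,0]},{"slide":[0,0,25],"rot":[0,0,0]},{"slide":[0,0,0],"rot":[0,0,0]}]}}

```text
t: 21.85
tcp_pos: [0.4345, 0.0065, 0.0963]
eef_rot: [[-1.0, 0.001, -0.003], [0.001, 1.0, -0.001], [0.003, -0.001, -1.0]]
ft_force: [-0.1, 0.5, 0.8]
grip_width: 0.0732
grip_force: 0.0
```

{"name": "arm_command", "arguments": {"rows": [{"slide":[-2,0,0],"rot":[0,0,0]},{"slide":[0,0,25],"rot":[0,0,0]},{"slide":[0,0,20],"rot":[0,0,0]},{"slide":[0,0,10],"rot":[0,0,0]},{"slide":[0,0,0],"rot":[0,0,0]}]}}

```text
t: 22.48
tcp_pos: [0.4374, 0.0062, 0.0426]
eef_rot: [[-1.0, 0.002, 0.0], [0.002, 1.0, -0.0], [-0.0, -0.0, -1.0]]
ft_force: [-0.4, -0.7, -0.0]
grip_width: 0.0726
grip_force: 0.0
```

{"name": "arm_command", "arguments": {"rows": [{"slide":[0,0,0],"rot":[0,0,0]},{"slide":[0,0,0],"rot":[0,0,0]},{"slide":[0,0,0],"rot":[0,0,0]},{"slide":[0,0,0],"rot":[0,0,0]},{"slide":[0,0,0],"rot":[0,0,0]}], "hand": 0}}

```text
t: 23.1
tcp_pos: [0.4379, 0.0062, 0.0435]
eef_rot: [[-1.0, 0.002, 0.002], [0.002, 1.0, 0.0], [-0.002, 0.0, -1.0]]
ft_force: [-2.1, -0.1, 13.0]
grip_width: 0.0521
grip_force: 59.9
```

{"name": "arm_command", "arguments": {"rows": [{"slide":[0,0,-50],"rot":[0,0,0]},{"slide":[0,0,-60],"rot":[0,0,0]},{"slide":[-40,-21,0],"rot":[0,0,0]},{"slide":[-40,-21,0],"rot":[0,0,0]},{"slide":[-35,-20,0],"rot":[0,0,0]}]}}

```text
t: 23.72
tcp_pos: [0.5534, -0.0566, 0.1533]
eef_rot: [[-1.0, 0.001, 0.001], [0.001, 1.0, 0.0], [-0.001, 0.0, -1.0]]
ft_force: [0.0, 0.1, -2.0]
grip_width: 0.0519
grip_force: 63.8
```

Run:
```python
from h import *
fit(((.113,.125),(.125,.14)))
```

```text
tcp [ 0.5566 -0.0594  0.1533]
sleeve 0.113 (array([ 0.5502, -0.0573]), 107, 0.0012)
sleeve 0.125 (array([ 0.5503, -0.0576]), 128, 0.0012)
nose (array([ 0.5407, -0.0679]), 91, 0.0027) body (array([ 0.5499, -0.0556]), 127, 0.0013)
```

{"name": "arm_command", "arguments": {"rows": [{"slide":[0,0,0],"rot":[0,0,0]},{"slide":[0,0,0],"rot":[0,0,0]},{"slide":[0,1,0],"rot":[0,0,0]},{"slide":[0,0,4],"rot":[0,0,0]},{"slide":[0,0,0],"rot":[0,0,0]}]}}

```text
t: 24.4
tcp_pos: [0.5517, -0.0549, 0.148]
eef_rot: [[-1.0, 0.002, -0.0], [0.002, 1.0, -0.0], [0.0, -0.0, -1.0]]
ft_force: [0.2, 0.0, -0.9]
grip_width: 0.0518
grip_force: 63.8
```

Run:
```python
from h import *
fit(((.11,.12),(.12,.135)))
```

```text
tcp [ 0.5518 -0.0549  0.1482]
sleeve 0.11 (array([ 0.5485, -0.0555]), 79, 0.0011)
sleeve 0.12 (array([ 0.5487, -0.0557]), 131, 0.0012)
nose (array([ 0.5402, -0.0683]), 81, 0.0027) body (array([ 0.5498, -0.0556]), 126, 0.0012)
```

{"name": "arm_command", "arguments": {"rows": [{"slide":[-1,0,5],"rot":[0,0,0]},{"slide":[0,0,9],"rot":[0,0,0]},{"slide":[0,0,9],"rot":[0,0,0]},{"slide":[0,0,9],"rot":[0,0,0]},{"slide":[0,0,9],"rot":[0,0,0]}]}}

```text
t: 25.08
tcp_pos: [0.5529, -0.0551, 0.1066]
eef_rot: [[-1.0, 0.002, -0.0], [0.002, 1.0, -0.0], [0.0, -0.0, -1.0]]
ft_force: [0.0, -0.6, -1.8]
grip_width: 0.0519
grip_force: 63.8
```

{"name": "arm_command", "arguments": {"rows": [{"slide":[0,0,3],"rot":[0,0,0]},{"slide":[0,0,3],"rot":[0,0,0]},{"slide":[0,0,2],"rot":[0,0,0]},{"slide":[0,0,1],"rot":[0,0,0]},{"slide":[0,0,0],"rot":[0,0,0]}]}}

```text
t: 25.7
tcp_pos: [0.553, -0.055, 0.0984]
eef_rot: [[-1.0, 0.002, 0.0], [0.002, 1.0, -0.0], [-0.0, -0.0, -1.0]]
ft_force: [-0.2, 0.2, -2.1]
grip_width: 0.052
grip_force: 63.8
```

{"name": "arm_command", "arguments": {"rows": [{"slide":[0,0,1],"rot":[0,0,0]},{"slide":[0,0,1],"rot":[0,0,0]},{"slide":[0,0,0],"rot":[0,0,0]},{"slide":[0,0,0],"rot":[0,0,0]},{"slide":[0,0,0],"rot":[0,0,0]}]}}

```text
t: 26.32
tcp_pos: [0.553, -0.0551, 0.0964]
eef_rot: [[-1.0, 0.002, 0.0], [0.002, 1.0, -0.0], [-0.0, -0.0, -1.0]]
ft_force: [0.1, -0.7, -1.7]
grip_width: 0.0517
grip_force: 63.8
```

{"name": "arm_command", "arguments": {"rows": [{"slide":[0,0,1],"rot":[0,0,0]},{"slide":[0,0,1],"rot":[0,0,0]},{"slide":[0,0,0],"rot":[0,0,0]},{"slide":[0,0,0],"rot":[0,0,0]},{"slide":[0,0,0],"rot":[0,0,0]}]}}

```text
t: 26.95
tcp_pos: [0.553, -0.0551, 0.0944]
eef_rot: [[-1.0, 0.002, 0.0], [0.002, 1.0, -0.0], [-0.0, -0.0, -1.0]]
ft_force: [-0.1, -0.4, -1.8]
grip_width: 0.0522
grip_force: 63.8
```

{"name": "arm_command", "arguments": {"rows": [{"slide":[0,0,1],"rot":[0,0,0]},{"slide":[0,0,1],"rot":[0,0,0]},{"slide":[0,0,0],"rot":[0,0,0]},{"slide":[0,0,0],"rot":[0,0,0]},{"slide":[0,0,0],"rot":[0,0,0]}]}}

```text
t: 27.58
tcp_pos: [0.553, -0.0551, 0.0924]
eef_rot: [[-1.0, 0.002, 0.0], [0.002, 1.0, -0.0], [-0.0, -0.0, -1.0]]
ft_force: [-0.1, 1.1, -2.5]
grip_width: 0.0517
grip_force: 63.8
```

No contact 5 mm past the shoulder height, so sleeve 2 is wide as well. I'll take it on down.

{"name": "arm_command", "arguments": {"rows": [{"slide":[0,0,5],"rot":[0,0,0]},{"slide":[0,0,6],"rot":[0,0,0]},{"slide":[0,0,6],"rot":[0,0,0]},{"slide":[0,0,6],"rot":[0,0,0]},{"slide":[0,0,5],"rot":[0,0,0]}]}}

```text
t: 28.2
tcp_pos: [0.5529, -0.0551, 0.0638]
eef_rot: [[-1.0, 0.002, -0.0], [0.002, 1.0, -0.0], [0.0, -0.0, -1.0]]
ft_force: [0.5, 0.2, -2.0]
grip_width: 0.0521
grip_force: 63.8
```

{"name": "arm_command", "arguments": {"rows": [{"slide":[0,0,3],"rot":[0,0,0]},{"slide":[0,0,2],"rot":[0,0,0]},{"slide":[0,0,1],"rot":[0,0,0]},{"slide":[0,0,0],"rot":[0,0,0]},{"slide":[0,0,0],"rot":[0,0,0]}]}}

```text
t: 28.82
tcp_pos: [0.5531, -0.0551, 0.0584]
eef_rot: [[-1.0, 0.002, 0.0], [0.002, 1.0, -0.0], [-0.0, -0.0, -1.0]]
ft_force: [0.5, -0.2, -1.9]
grip_width: 0.052
grip_force: 63.8
```

{"name": "arm_command", "arguments": {"rows": [{"slide":[0,0,-30],"rot":[0,0,0]},{"slide":[0,0,-35],"rot":[0,0,0]},{"slide":[0,0,-35],"rot":[0,0,0]},{"slide":[0,0,0],"rot":[0,0,0]},{"slide":[2,50,0],"rot":[0,0,0]}]}}

```text
t: 29.45
tcp_pos: [0.5511, -0.0077, 0.1582]
eef_rot: [[-1.0, 0.007, 0.001], [0.007, 1.0, -0.001], [-0.001, -0.001, -1.0]]
ft_force: [1.0, 0.4, -2.2]
grip_width: 0.0517
grip_force: 63.8
```

{"name": "arm_command", "arguments": {"rows": [{"slide":[2,55,0],"rot":[0,0,0]},{"slide":[2,55,0],"rot":[0,0,0]},{"slide":[2,55,0],"rot":[0,0,0]},{"slide":[2,55,0],"rot":[0,0,0]},{"slide":[2,55,0],"rot":[0,0,0]}]}}

```text
t: 30.08
tcp_pos: [0.5409, 0.2716, 0.1573]
eef_rot: [[-1.0, 0.002, -0.001], [0.002, 1.0, -0.001], [0.001, -0.001, -1.0]]
ft_force: [2.0, 0.3, -0.8]
grip_width: 0.0519
grip_force: 63.8
```

{"name": "arm_command", "arguments": {"rows": [{"slide":[0,57,0],"rot":[0,0,0]},{"slide":[0,0,0],"rot":[0,0,0]},{"slide":[0,0,40],"rot":[0,0,0]},{"slide":[0,0,35],"rot":[0,0,0]},{"slide":[0,0,17],"rot":[0,0,0]}]}}

```text
t: 30.7
tcp_pos: [0.5408, 0.3257, 0.0639]
eef_rot: [[-1.0, 0.002, -0.002], [0.002, 1.0, -0.002], [0.002, -0.002, -1.0]]
ft_force: [0.6, 0.4, -2.7]
grip_width: 0.052
grip_force: 63.8
```

{"name": "arm_command", "arguments": {"rows": [{"slide":[0,0,5],"rot":[0,0,0]},{"slide":[0,0,4],"rot":[0,0,0]},{"slide":[0,0,3],"rot":[0,0,0]},{"slide":[0,0,0],"rot":[0,0,0]},{"slide":[0,0,0],"rot":[0,0,0]}]}}

```text
t: 31.32
tcp_pos: [0.5418, 0.3271, 0.0547]
eef_rot: [[-1.0, 0.002, 0.0], [0.002, 1.0, 0.0], [-0.0, 0.0, -1.0]]
ft_force: [0.6, 0.3, -1.9]
grip_width: 0.0521
grip_force: 63.8
```

{"name": "arm_command", "arguments": {"rows": [{"slide":[0,0,2],"rot":[0,0,0]},{"slide":[0,0,1],"rot":[0,0,0]},{"slide":[0,0,0],"rot":[0,0,0]},{"slide":[0,0,0],"rot":[0,0,0]},{"slide":[0,0,0],"rot":[0,0,0]}]}}

```text
t: 31.95
tcp_pos: [0.5418, 0.327, 0.0516]
eef_rot: [[-1.0, 0.002, 0.0], [0.002, 1.0, 0.0], [-0.0, 0.0, -1.0]]
ft_force: [-1.0, 0.1, 5.4]
grip_width: 0.0516
grip_force: 64.3
```

{"name": "arm_command", "arguments": {"rows": [{"slide":[0,0,0],"rot":[0,0,0]},{"slide":[0,0,0],"rot":[0,0,0]},{"slide":[0,0,-30],"rot":[0,0,0]},{"slide":[0,0,-40],"rot":[0,0,0]},{"slide":[0,0,-40],"rot":[0,0,0]}], "hand": 0.85}}

```text
t: 32.58
tcp_pos: [0.5416, 0.3268, 0.1624]
eef_rot: [[-1.0, 0.002, -0.0], [0.002, 1.0, -0.0], [0.0, -0.0, -1.0]]
ft_force: [-0.3, 1.1, -0.6]
grip_width: 0.0725
grip_force: 0.0
```

Run:
```python
from h import *
tops()
```

```text
t 32.6 tcp [0.5435 0.3279 0.1679]
(0.7476, 0.2691, 0.0292, 0.0839, 480, [196, 189, 165])
(0.6834, -0.065, 0.0094, 0.0951, 74, [110, 104, 96])
(0.6784, 0.1231, 0.0098, 0.0952, 73, [113, 107, 98])
(0.6004, 0.3252, 0.0254, 0.0868, 209, [132, 116, 92])
(0.55, -0.056, 0.0092, 0.092, 65, [127, 120, 111])
(0.5392, 0.3248, 0.0262, 0.0867, 318, [71, 62, 49])
(0.4475, -0.184, 0.0252, 0.0792, 324, [155, 137, 109])
(0.4324, -0.1, 0.0251, 0.0793, 324, [165, 147, 118])
(0.3411, -0.0413, 0.0251, 0.0791, 340, [104, 52, 119])
```

{"name": "arm_command", "arguments": {"rows": [{"slide":[13,-53,0],"rot":[0,0,0]},{"slide":[14,-53,0],"rot":[0,0,0]},{"slide":[13,-53,0],"rot":[0,0,0]},{"slide":[14,-53,0],"rot":[0,0,0]},{"slide":[13,-53,0],"rot":[0,0,0]}]}}

```text
t: 33.25
tcp_pos: [0.4736, 0.0605, 0.1613]
eef_rot: [[-1.0, 0.002, 0.0], [0.002, 1.0, 0.0], [-0.0, 0.0, -1.0]]
ft_force: [1.1, -1.4, -0.7]
grip_width: 0.0726
grip_force: 0.0
```

{"name": "arm_command", "arguments": {"rows": [{"slide":[14,-53,0],"rot":[0,0,0]},{"slide":[13,-54,0],"rot":[0,0,0]},{"slide":[13,-54,0],"rot":[0,0,0]},{"slide":[0,0,40],"rot":[0,0,0]},{"slide":[0,0,20],"rot":[0,0,0]}]}}

```text
t: 33.88
tcp_pos: [0.4333, -0.0994, 0.1]
eef_rot: [[-1.0, 0.003, -0.001], [0.003, 1.0, -0.0], [0.001, -0.0, -1.0]]
ft_force: [1.3, 0.3, 0.8]
grip_width: 0.0727
grip_force: 0.0
```

{"name": "arm_command", "arguments": {"rows": [{"slide":[0,0,0],"rot":[0,0,0]},{"slide":[0,0,0],"rot":[0,0,0]},{"slide":[0,0,0],"rot":[0,0,0]},{"slide":[0,0,0],"rot":[0,0,0]},{"slide":[0,0,0],"rot":[0,0,0]}]}}

```text
t: 34.5
tcp_pos: [0.4341, -0.0988, 0.1016]
eef_rot: [[-1.0, 0.002, 0.001], [0.002, 1.0, -0.0], [-0.001, -0.0, -1.0]]
ft_force: [0.4, -0.0, -0.2]
grip_width: 0.0728
grip_force: 0.0
```

{"name": "arm_command", "arguments": {"rows": [{"slide":[0,0,25],"rot":[0,0,0]},{"slide":[0,0,20],"rot":[0,0,0]},{"slide":[0,0,15],"rot":[0,0,0]},{"slide":[0,0,0],"rot":[0,0,0]},{"slide":[0,0,0],"rot":[0,0,0]}]}}

```text
t: 35.12
tcp_pos: [0.4342, -0.099, 0.0418]
eef_rot: [[-1.0, 0.002, 0.001], [0.002, 1.0, -0.0], [-0.001, -0.0, -1.0]]
ft_force: [1.2, -0.8, -1.3]
grip_width: 0.0724
grip_force: 0.0
```

{"name": "arm_command", "arguments": {"rows": [{"slide":[0,0,0],"rot":[0,0,0]},{"slide":[0,0,0],"rot":[0,0,0]},{"slide":[0,0,0],"rot":[0,0,0]},{"slide":[0,0,0],"rot":[0,0,0]},{"slide":[0,0,0],"rot":[0,0,0]}], "hand": 0}}

```text
t: 35.75
tcp_pos: [0.4344, -0.0989, 0.0422]
eef_rot: [[-1.0, 0.002, 0.001], [0.002, 1.0, 0.0], [-0.001, 0.0, -1.0]]
ft_force: [-3.6, 1.6, 15.4]
grip_width: 0.0523
grip_force: 59.6
```

{"name": "arm_command", "arguments": {"rows": [{"slide":[0,0,-50],"rot":[0,0,0]},{"slide":[0,0,-60],"rot":[0,0,0]},{"slide":[-45,15,0],"rot":[0,0,0]},{"slide":[-45,15,0],"rot":[0,0,0]},{"slide":[-28,14,0],"rot":[0,0,0]}]}}

```text
t: 36.38
tcp_pos: [0.5536, -0.0542, 0.1518]
eef_rot: [[-1.0, 0.001, 0.001], [0.001, 1.0, 0.0], [-0.001, 0.0, -1.0]]
ft_force: [-0.7, -0.2, -2.4]
grip_width: 0.0522
grip_force: 64.3
```

{"name": "arm_command", "arguments": {"rows": [{"slide":[0,0,0],"rot":[0,0,0]},{"slide":[0,0,0],"rot":[0,0,0]},{"slide":[0,0,4],"rot":[0,0,0]},{"slide":[0,0,0],"rot":[0,0,0]},{"slide":[0,0,0],"rot":[0,0,0]}]}}

```text
t: 37.0
tcp_pos: [0.5518, -0.0552, 0.1474]
eef_rot: [[-1.0, 0.002, 0.0], [0.002, 1.0, -0.0], [-0.0, -0.0, -1.0]]
ft_force: [0.2, 0.2, -2.4]
grip_width: 0.052
grip_force: 64.3
```

Run:
```python
from h import *
fit(((.11,.12),(.12,.135)))
```

```text
tcp [ 0.5519 -0.0552  0.1475]
sleeve 0.11 (array([ 0.5491, -0.056 ]), 88, 0.001)
sleeve 0.12 (array([ 0.5496, -0.0561]), 135, 0.0011)
nose (array([ 0.5408, -0.0684]), 82, 0.0026) body (array([ 0.5496, -0.0555]), 130, 0.0014)
```

{"name": "arm_command", "arguments": {"rows": [{"slide":[0,0,6],"rot":[0,0,0]},{"slide":[0,0,9],"rot":[0,0,0]},{"slide":[0,0,9],"rot":[0,0,0]},{"slide":[0,0,9],"rot":[0,0,0]},{"slide":[0,0,9],"rot":[0,0,0]}]}}

```text
t: 37.67
tcp_pos: [0.5519, -0.0551, 0.1046]
eef_rot: [[-1.0, 0.002, -0.0], [0.002, 1.0, -0.0], [0.0, -0.0, -1.0]]
ft_force: [0.6, -1.0, -3.0]
grip_width: 0.0523
grip_force: 64.3
```

{"name": "arm_command", "arguments": {"rows": [{"slide":[0,0,3],"rot":[0,0,0]},{"slide":[0,0,3],"rot":[0,0,0]},{"slide":[0,0,2],"rot":[0,0,0]},{"slide":[0,0,1],"rot":[0,0,0]},{"slide":[0,0,0],"rot":[0,0,0]}]}}

```text
t: 38.3
tcp_pos: [0.5521, -0.0551, 0.0964]
eef_rot: [[-1.0, 0.002, 0.0], [0.002, 1.0, -0.0], [-0.0, -0.0, -1.0]]
ft_force: [-0.3, 0.0, -2.5]
grip_width: 0.0525
grip_force: 64.4
```

{"name": "arm_command", "arguments": {"rows": [{"slide":[0,0,1],"rot":[0,0,0]},{"slide":[0,0,1],"rot":[0,0,0]},{"slide":[0,0,0],"rot":[0,0,0]},{"slide":[0,0,0],"rot":[0,0,0]},{"slide":[0,0,0],"rot":[0,0,0]}]}}

```text
t: 38.92
tcp_pos: [0.5528, -0.0552, 0.0958]
eef_rot: [[-1.0, 0.002, 0.002], [0.002, 1.0, 0.0], [-0.002, 0.0, -1.0]]
ft_force: [-4.8, 0.9, 22.3]
grip_width: 0.0522
grip_force: 66.5
```

Contact at the shoulder height (22 N, 1.4 mm short of the command) shows sleeve 3 is tight, so it goes to the grey tub.

{"name": "arm_command", "arguments": {"rows": [{"slide":[0,0,-25],"rot":[0,0,0]},{"slide":[0,0,-35],"rot":[0,0,0]},{"slide":[0,0,-10],"rot":[0,0,0]},{"slide":[0,0,0],"rot":[0,0,0]},{"slide":[0,-50,0],"rot":[0,0,0]}]}}

```text
t: 39.55
tcp_pos: [0.552, -0.1019, 0.163]
eef_rot: [[-1.0, -0.004, -0.001], [-0.004, 1.0, 0.002], [0.001, 0.002, -1.0]]
ft_force: [0.7, -0.7, -3.2]
grip_width: 0.0521
grip_force: 64.3
```

{"name": "arm_command", "arguments": {"rows": [{"slide":[0,-55,0],"rot":[0,0,0]},{"slide":[0,-55,0],"rot":[0,0,0]},{"slide":[0,-55,0],"rot":[0,0,0]},{"slide":[0,-55,0],"rot":[0,0,0]},{"slide":[0,-18,0],"rot":[0,0,0]}]}}

```text
t: 40.17
tcp_pos: [0.5496, -0.3467, 0.1625]
eef_rot: [[-1.0, 0.006, -0.002], [0.006, 1.0, -0.001], [0.002, -0.001, -1.0]]
ft_force: [0.3, 0.6, -2.4]
grip_width: 0.052
grip_force: 64.4
```

Run:
```python
from h import *
s=r.read_state();print(s["tcp_pos"])
c=r.camera("side"); W=world(c); X,Y,Z=W[...,0],W[...,1],W[...,2]; im=c["img"].astype(int)
m=(abs(Z-.030)<.004)&(Y<-.25)&(Y>-.45)&(X>.35)&(X<.7)&(abs(im[...,0]-im[...,2])<25)
for lo in np.arange(.4,.66,.04):
    k=m&(abs(X-lo)<.01); print(round(lo,2),np.percentile(Y[k],[2,50,98]).round(3) if k.sum()>5 else None)
print("x",np.percentile(X[m],[1,99]))
save(c,"tub.png"); i=cv2.imread("pics/tub.png")[150:390,300:540]; cv2.imwrite("pics/tubc.png",cv2.resize(i,None,fx=2.4,fy=2.4))
```

```text
[ 0.54961053 -0.34666657  0.16253581]
0.4 [-0.402 -0.3   -0.273]
0.44 [-0.405 -0.395 -0.276]
0.48 [-0.407 -0.398 -0.279]
0.52 [-0.41  -0.4   -0.281]
0.56 [-0.412 -0.402 -0.284]
0.6 [-0.415 -0.406 -0.287]
0.64 [-0.417 -0.404 -0.348]
x [0.37796052 0.65714809]
```

View pics/tubc.png

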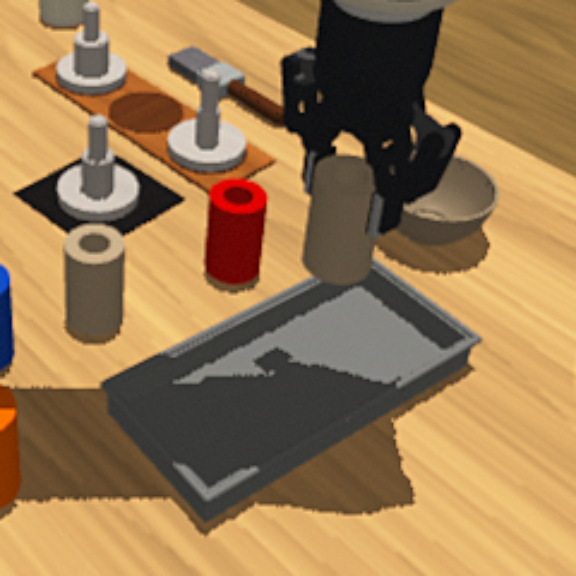

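The picture shows the sleeve held above the tub at crop (340,225), over its far half, and the tub is empty. I'll lower it.

{"name": "arm_command", "arguments": {"rows": [{"slide":[0,0,40],"rot":[0,0,0]},{"slide":[0,0,35],"rot":[0,0,0]},{"slide":[0,0,25],"rot":[0,0,0]},{"slide":[0,0,8],"rot":[0,0,0]},{"slide":[0,0,0],"rot":[0,0,0]}]}}

```text
t: 40.85
tcp_pos: [0.5514, -0.3426, 0.056]
eef_rot: [[-1.0, 0.001, -0.001], [0.001, 1.0, 0.0], [0.001, 0.0, -1.0]]
ft_force: [0.5, 0.0, -1.8]
grip_width: 0.0522
grip_force: 64.4
```

{"name": "arm_command", "arguments": {"rows": [{"slide":[0,-3,4],"rot":[0,0,0]},{"slide":[0,0,4],"rot":[0,0,0]},{"slide":[0,0,1],"rot":[0,0,0]},{"slide":[0,0,0],"rot":[0,0,0]},{"slide":[0,0,0],"rot":[0,0,0]}]}}

```text
t: 41.48
tcp_pos: [0.5516, -0.3461, 0.0475]
eef_rot: [[-1.0, 0.002, 0.0], [0.002, 1.0, -0.0], [-0.0, -0.0, -1.0]]
ft_force: [0.3, -0.4, -2.1]
grip_width: 0.0519
grip_force: 64.4
```

{"name": "arm_command", "arguments": {"rows": [{"slide":[0,0,0],"rot":[0,0,0]},{"slide":[0,0,0],"rot":[0,0,0]},{"slide":[0,0,-30],"rot":[0,0,0]},{"slide":[0,0,-40],"rot":[0,0,0]},{"slide":[0,0,-40],"rot":[0,0,0]}], "hand": 0.85}}

```text
t: 42.1
tcp_pos: [0.5514, -0.3461, 0.1587]
eef_rot: [[-1.0, 0.002, -0.0], [0.002, 1.0, -0.0], [0.0, -0.0, -1.0]]
ft_force: [0.0, -0.3, 0.1]
grip_width: 0.0727
grip_force: 0.0
```

Run:
```python
from h import *
tops()
```

```text
t 42.1 tcp [ 0.5531 -0.3475  0.1642]
(0.7474, 0.2698, 0.0289, 0.0839, 483, [208, 201, 176])
(0.6846, -0.0656, 0.0101, 0.0955, 74, [119, 113, 104])
(0.6788, 0.1226, 0.0093, 0.0948, 74, [122, 115, 106])
(0.5995, 0.3258, 0.026, 0.0869, 360, [144, 128, 102])
(0.5494, -0.3468, 0.0258, 0.0832, 310, [72, 63, 50])
(0.5501, -0.0563, 0.0095, 0.0921, 63, [139, 132, 122])
(0.5382, 0.3256, 0.0256, 0.0866, 364, [149, 131, 105])
(0.4476, -0.184, 0.0251, 0.0792, 323, [167, 148, 119])
```

{"name": "arm_command", "arguments": {"rows": [{"slide":[26,41,0],"rot":[0,0,0]},{"slide":[26,41,0],"rot":[0,0,0]},{"slide":[25,41,0],"rot":[0,0,0]},{"slide":[25,41,0],"rot":[0,0,0]},{"slide":[0,0,40],"rot":[0,0,0]}]}}

```text
t: 42.78
tcp_pos: [0.4507, -0.1795, 0.1193]
eef_rot: [[-1.0, -0.002, 0.006], [-0.002, 1.0, 0.001], [-0.006, 0.001, -1.0]]
ft_force: [2.9, -0.3, -0.6]
grip_width: 0.0727
grip_force: 0.0
```

{"name": "arm_command", "arguments": {"rows": [{"slide":[0,0,10],"rot":[0,0,0]},{"slide":[0,0,0],"rot":[0,0,0]},{"slide":[0,0,0],"rot":[0,0,0]},{"slide":[0,0,0],"rot":[0,0,0]},{"slide":[0,0,0],"rot":[0,0,0]}]}}

```text
t: 43.4
tcp_pos: [0.45, -0.182, 0.1077]
eef_rot: [[-1.0, 0.002, 0.001], [0.002, 1.0, -0.0], [-0.001, -0.0, -1.0]]
ft_force: [0.4, 0.1, -0.4]
grip_width: 0.0728
grip_force: 0.0
```

{"name": "arm_command", "arguments": {"rows": [{"slide":[0,-1,25],"rot":[0,0,0]},{"slide":[0,0,25],"rot":[0,0,0]},{"slide":[0,0,16],"rot":[0,0,0]},{"slide":[0,0,0],"rot":[0,0,0]},{"slide":[0,0,0],"rot":[0,0,0]}]}}

```text
t: 44.02
tcp_pos: [0.4501, -0.1831, 0.042]
eef_rot: [[-1.0, 0.002, 0.001], [0.002, 1.0, -0.0], [-0.001, -0.0, -1.0]]
ft_force: [0.2, -0.5, -0.3]
grip_width: 0.0728
grip_force: 0.0
```

{"name": "arm_command", "arguments": {"rows": [{"slide":[0,0,0],"rot":[0,0,0]},{"slide":[0,0,0],"rot":[0,0,0]},{"slide":[0,0,0],"rot":[0,0,0]},{"slide":[0,0,0],"rot":[0,0,0]},{"slide":[0,0,0],"rot":[0,0,0]}], "hand": 0}}

```text
t: 44.65
tcp_pos: [0.4503, -0.1831, 0.0424]
eef_rot: [[-1.0, 0.002, 0.002], [0.002, 1.0, -0.0], [-0.002, -0.0, -1.0]]
ft_force: [-3.3, 1.7, 15.9]
grip_width: 0.0523
grip_force: 59.7
```

{"name": "arm_command", "arguments": {"rows": [{"slide":[0,0,-50],"rot":[0,0,0]},{"slide":[0,0,-60],"rot":[0,0,0]},{"slide":[-34,43,0],"rot":[0,0,0]},{"slide":[-34,43,0],"rot":[0,0,0]},{"slide":[-34,42,0],"rot":[0,0,0]}]}}

```text
t: 45.28
tcp_pos: [0.553, -0.0534, 0.152]
eef_rot: [[-1.0, 0.002, 0.001], [0.002, 1.0, 0.0], [-0.001, 0.0, -1.0]]
ft_force: [0.7, -0.3, -1.7]
grip_width: 0.0524
grip_force: 64.0
```

{"name": "arm_command", "arguments": {"rows": [{"slide":[0,0,0],"rot":[0,0,0]},{"slide":[0,0,0],"rot":[0,0,0]},{"slide":[0,0,4],"rot":[0,0,0]},{"slide":[0,0,0],"rot":[0,0,0]},{"slide":[0,0,0],"rot":[0,0,0]}]}}

```text
t: 45.9
tcp_pos: [0.5518, -0.0555, 0.1474]
eef_rot: [[-1.0, 0.003, 0.0], [0.003, 1.0, -0.0], [-0.0, -0.0, -1.0]]
ft_force: [0.0, 0.4, -2.1]
grip_width: 0.0524
grip_force: 64.0
```

Run:
```python
from h import *
fit(((.11,.12),(.12,.135)))
```

```text
tcp [ 0.5519 -0.0553  0.1474]
sleeve 0.11 (array([ 0.5487, -0.0562]), 91, 0.0013)
sleeve 0.12 (array([ 0.5485, -0.0561]), 132, 0.0012)
nose (array([ 0.5403, -0.0683]), 82, 0.0026) body (array([ 0.5499, -0.0554]), 125, 0.0014)
```

{"name": "arm_command", "arguments": {"rows": [{"slide":[-1,0.5,6],"rot":[0,0,0]},{"slide":[0,0,9],"rot":[0,0,0]},{"slide":[0,0,9],"rot":[0,0,0]},{"slide":[0,0,9],"rot":[0,0,0]},{"slide":[0,0,9],"rot":[0,0,0]}]}}

```text
t: 46.58
tcp_pos: [0.5529, -0.0546, 0.1046]
eef_rot: [[-1.0, 0.002, -0.0], [0.002, 1.0, -0.0], [0.0, -0.0, -1.0]]
ft_force: [-0.0, 0.4, -2.2]
grip_width: 0.0524
grip_force: 64.0
```

{"name": "arm_command", "arguments": {"rows": [{"slide":[0,0,3],"rot":[0,0,0]},{"slide":[0,0,3],"rot":[0,0,0]},{"slide":[0,0,2],"rot":[0,0,0]},{"slide":[0,0,1],"rot":[0,0,0]},{"slide":[0,0,0],"rot":[0,0,0]}]}}

```text
t: 47.2
tcp_pos: [0.553, -0.0546, 0.0964]
eef_rot: [[-1.0, 0.002, 0.0], [0.002, 1.0, -0.0], [-0.0, -0.0, -1.0]]
ft_force: [-0.2, 0.3, -2.2]
grip_width: 0.0523
grip_force: 64.0
```

{"name": "arm_command", "arguments": {"rows": [{"slide":[0,0,1],"rot":[0,0,0]},{"slide":[0,0,1],"rot":[0,0,0]},{"slide":[0,0,0],"rot":[0,0,0]},{"slide":[0,0,0],"rot":[0,0,0]},{"slide":[0,0,0],"rot":[0,0,0]}]}}

```text
t: 47.82
tcp_pos: [0.553, -0.0546, 0.0943]
eef_rot: [[-1.0, 0.002, -0.0], [0.002, 1.0, -0.0], [0.0, -0.0, -1.0]]
ft_force: [-0.3, -0.1, -2.4]
grip_width: 0.0521
grip_force: 64.0
```

{"name": "arm_command", "arguments": {"rows": [{"slide":[0,0,1],"rot":[0,0,0]},{"slide":[0,0,1],"rot":[0,0,0]},{"slide":[0,0,0.5],"rot":[0,0,0]},{"slide":[0,0,0],"rot":[0,0,0]},{"slide":[0,0,0],"rot":[0,0,0]}]}}

```text
t: 48.45
tcp_pos: [0.553, -0.0546, 0.0918]
eef_rot: [[-1.0, 0.002, 0.0], [0.002, 1.0, -0.0], [-0.0, -0.0, -1.0]]
ft_force: [0.3, -0.7, -1.2]
grip_width: 0.0521
grip_force: 64.0
```

{"name": "arm_command", "arguments": {"rows": [{"slide":[0,0,5],"rot":[0,0,0]},{"slide":[0,0,6],"rot":[0,0,0]},{"slide":[0,0,6],"rot":[0,0,0]},{"slide":[0,0,6],"rot":[0,0,0]},{"slide":[0,0,5],"rot":[0,0,0]}]}}

```text
t: 49.08
tcp_pos: [0.5529, -0.0546, 0.0633]
eef_rot: [[-1.0, 0.002, -0.0], [0.002, 1.0, -0.0], [0.0, -0.0, -1.0]]
ft_force: [0.4, -0.3, -2.3]
grip_width: 0.0525
grip_force: 64.0
```

{"name": "arm_command", "arguments": {"rows": [{"slide":[0,0,3],"rot":[0,0,0]},{"slide":[0,0,2],"rot":[0,0,0]},{"slide":[0,0,1],"rot":[0,0,0]},{"slide":[0,0,0],"rot":[0,0,0]},{"slide":[0,0,0],"rot":[0,0,0]}]}}

```text
t: 49.7
tcp_pos: [0.5531, -0.0546, 0.058]
eef_rot: [[-1.0, 0.002, 0.0], [0.002, 1.0, -0.0], [-0.0, -0.0, -1.0]]
ft_force: [-0.2, 0.1, -2.8]
grip_width: 0.0521
grip_force: 64.0
```

Sleeve 4 also went down to the foot, so it goes to the ware tray.

{"name": "arm_command", "arguments": {"rows": [{"slide":[0,0,-30],"rot":[0,0,0]},{"slide":[0,0,-35],"rot":[0,0,0]},{"slide":[0,0,-35],"rot":[0,0,0]},{"slide":[0,0,0],"rot":[0,0,0]},{"slide":[11,50,0],"rot":[0,0,0]}]}}

```text
t: 50.32
tcp_pos: [0.5422, -0.007, 0.1577]
eef_rot: [[-1.0, 0.007, 0.001], [0.007, 1.0, -0.001], [-0.001, -0.001, -1.0]]
ft_force: [-0.1, 2.2, -2.4]
grip_width: 0.0521
grip_force: 64.1
```

{"name": "arm_command", "arguments": {"rows": [{"slide":[11,55,0],"rot":[0,0,0]},{"slide":[11,55,0],"rot":[0,0,0]},{"slide":[11,55,0],"rot":[0,0,0]},{"slide":[11,55,0],"rot":[0,0,0]},{"slide":[11,55,0],"rot":[0,0,0]}]}}

```text
t: 50.95
tcp_pos: [0.4866, 0.2721, 0.157]
eef_rot: [[-1.0, 0.002, -0.001], [0.002, 1.0, -0.0], [0.001, -0.0, -1.0]]
ft_force: [1.5, -0.3, -2.0]
grip_width: 0.0517
grip_force: 64.0
```

{"name": "arm_command", "arguments": {"rows": [{"slide":[6,57,0],"rot":[0,0,0]},{"slide":[0,0,0],"rot":[0,0,0]},{"slide":[0,0,40],"rot":[0,0,0]},{"slide":[0,0,35],"rot":[0,0,0]},{"slide":[0,0,17],"rot":[0,0,0]}]}}

```text
t: 51.58
tcp_pos: [0.4809, 0.3263, 0.0635]
eef_rot: [[-1.0, 0.002, -0.002], [0.002, 1.0, -0.002], [0.002, -0.002, -1.0]]
ft_force: [-0.7, 0.6, -1.4]
grip_width: 0.0519
grip_force: 64.1
```

{"name": "arm_command", "arguments": {"rows": [{"slide":[0,0,5],"rot":[0,0,0]},{"slide":[0,0,4],"rot":[0,0,0]},{"slide":[0,0,4],"rot":[0,0,0]},{"slide":[0,0,0],"rot":[0,0,0]},{"slide":[0,0,0],"rot":[0,0,0]}]}}

```text
t: 52.2
tcp_pos: [0.4818, 0.3277, 0.0532]
eef_rot: [[-1.0, 0.002, 0.0], [0.002, 1.0, 0.0], [-0.0, 0.0, -1.0]]
ft_force: [-0.4, -0.5, -2.0]
grip_width: 0.0521
grip_force: 64.1
```

{"name": "arm_command", "arguments": {"rows": [{"slide":[0,0,2],"rot":[0,0,0]},{"slide":[0,0,0.5],"rot":[0,0,0]},{"slide":[0,0,0],"rot":[0,0,0]},{"slide":[0,0,0],"rot":[0,0,0]},{"slide":[0,0,0],"rot":[0,0,0]}]}}

```text
t: 52.82
tcp_pos: [0.4817, 0.3276, 0.0505]
eef_rot: [[-1.0, 0.002, 0.0], [0.002, 1.0, 0.0], [-0.0, 0.0, -1.0]]
ft_force: [-2.1, -1.2, 5.5]
grip_width: 0.052
grip_force: 64.6
```

{"name": "arm_command", "arguments": {"rows": [{"slide":[0,0,0],"rot":[0,0,0]},{"slide":[0,0,0],"rot":[0,0,0]},{"slide":[0,0,-30],"rot":[0,0,0]},{"slide":[0,0,-40],"rot":[0,0,0]},{"slide":[0,0,-40],"rot":[0,0,0]}], "hand": 0.85}}

```text
t: 53.45
tcp_pos: [0.4816, 0.3274, 0.1614]
eef_rot: [[-1.0, 0.002, -0.0], [0.002, 1.0, -0.0], [0.0, -0.0, -1.0]]
ft_force: [-0.2, 1.2, -1.3]
grip_width: 0.0727
grip_force: 0.0
```

Run:
```python
from h import *
c=tops()
print([b[:5] for b in blobs(c,.008,.022,(.48,.62,-.15,.1))])
```

```text
t 53.5 tcp [0.4835 0.3286 0.1665]
(0.7473, 0.27, 0.0289, 0.0839, 484, [195, 187, 163])
(0.6841, -0.0652, 0.0098, 0.0952, 72, [109, 104, 95])
(0.6784, 0.1229, 0.0091, 0.0949, 76, [110, 103, 96])
(0.5997, 0.3254, 0.0259, 0.0866, 360, [133, 118, 93])
(0.5487, -0.3468, 0.0262, 0.0831, 350, [131, 115, 91])
(0.5503, -0.0562, 0.0094, 0.0917, 64, [127, 120, 111])
(0.5385, 0.3254, 0.0254, 0.0866, 280, [135, 119, 94])
(0.4779, 0.326, 0.0258, 0.0866, 271, [62, 54, 42])
(0.3411, -0.0411, 0.025, 0.079, 341, [103, 51, 118])
[(0.5501, -0.0559, 0.0401, 0.0133, 690)]
```

{"name": "arm_command", "arguments": {"rows": [{"slide":[-10,-55,0],"rot":[0,0,0]},{"slide":[-10,-55,0],"rot":[0,0,0]},{"slide":[-10,-55,0],"rot":[0,0,0]},{"slide":[-10,-55,0],"rot":[0,0,0]},{"slide":[-10,-55,0],"rot":[0,0,0]}], "hand": 0.5}}

```text
t: 54.12
tcp_pos: [0.5313, 0.0507, 0.1603]
eef_rot: [[-1.0, 0.002, 0.0], [0.002, 1.0, 0.0], [-0.0, 0.0, -1.0]]
ft_force: [0.5, 0.7, 0.2]
grip_width: 0.0428
grip_force: 0.0
```

{"name": "arm_command", "arguments": {"rows": [{"slide":[-10,-54,0],"rot":[0,0,0]},{"slide":[-9,-54,0],"rot":[0,0,0]},{"slide":[0,0,25],"rot":[0,0,0]},{"slide":[0,0,15],"rot":[0,0,0]},{"slide":[0,0,0],"rot":[0,0,0]}]}}

```text
t: 54.75
tcp_pos: [0.5494, -0.0548, 0.1194]
eef_rot: [[-1.0, 0.001, -0.002], [0.001, 1.0, -0.0], [0.002, -0.0, -1.0]]
ft_force: [-0.4, 0.4, 0.4]
grip_width: 0.0426
grip_force: 0.0
```

Run:
```python
from h import *
fit(())
```

```text
tcp [ 0.5499 -0.0548  0.1202]
nose (array([ 0.5495, -0.0556]), 95, 0.0017) body (array([ 0.5494, -0.0552]), 129, 0.0013)
```

{"name": "arm_command", "arguments": {"rows": [{"slide":[-2,0,10],"rot":[0,0,0]},{"slide":[0,0,20],"rot":[0,0,0]},{"slide":[0,0,15],"rot":[0,0,0]},{"slide":[0,0,10],"rot":[0,0,0]},{"slide":[0,0,0],"rot":[0,0,0]}]}}

```text
t: 55.42
tcp_pos: [0.5517, -0.0556, 0.0648]
eef_rot: [[-1.0, 0.002, -0.001], [0.002, 1.0, -0.0], [0.001, -0.0, -1.0]]
ft_force: [-0.2, -0.4, -0.0]
grip_width: 0.043
grip_force: 0.0
```

{"name": "arm_command", "arguments": {"rows": [{"slide":[0,0,0],"rot":[0,0,0]},{"slide":[0,0,0],"rot":[0,0,0]},{"slide":[0,0,0],"rot":[0,0,0]},{"slide":[0,0,0],"rot":[0,0,0]},{"slide":[0,0,0],"rot":[0,0,0]}], "hand": 0}}

```text
t: 56.05
tcp_pos: [0.5524, -0.0554, 0.0657]
eef_rot: [[-1.0, 0.002, 0.001], [0.002, 1.0, 0.0], [-0.001, 0.0, -1.0]]
ft_force: [-0.4, 1.9, 6.5]
grip_width: 0.0158
grip_force: 59.3
```

{"name": "arm_command", "arguments": {"rows": [{"slide":[0,0,-25],"rot":[0,0,0]},{"slide":[0,0,-30],"rot":[0,0,0]},{"slide":[-40,50,0],"rot":[0,0,0]},{"slide":[-45,30,0],"rot":[0,0,0]},{"slide":[-44,3,0],"rot":[0,0,0]}]}}

```text
t: 56.68
tcp_pos: [0.6809, 0.0297, 0.1196]
eef_rot: [[-1.0, -0.002, -0.001], [-0.002, 1.0, 0.001], [0.001, 0.001, -1.0]]
ft_force: [0.9, -0.7, -5.8]
grip_width: 0.0158
grip_force: 59.9
```

{"name": "arm_command", "arguments": {"rows": [{"slide":[0,0,0],"rot":[0,0,0]},{"slide":[0,0,15],"rot":[0,0,0]},{"slide":[0,0,15],"rot":[0,0,0]},{"slide":[0,0,9],"rot":[0,0,0]},{"slide":[0,0,0],"rot":[0,0,0]}]}}

```text
t: 57.3
tcp_pos: [0.6795, 0.0259, 0.0804]
eef_rot: [[-1.0, 0.002, -0.002], [0.002, 1.0, -0.0], [0.002, -0.0, -1.0]]
ft_force: [0.0, -1.0, -5.7]
grip_width: 0.0158
grip_force: 59.6
```

Run:
```python
from h import *
s=r.read_state();print(s["tcp_pos"])
c=r.camera("side"); save(c,"back.png"); i=cv2.imread("pics/back.png")[80:260,260:460]; cv2.imwrite("pics/backc.png",cv2.resize(i,None,fx=3,fy=3))
```

```text
[0.67946027 0.02592465 0.08036055]
```

View pics/backc.png

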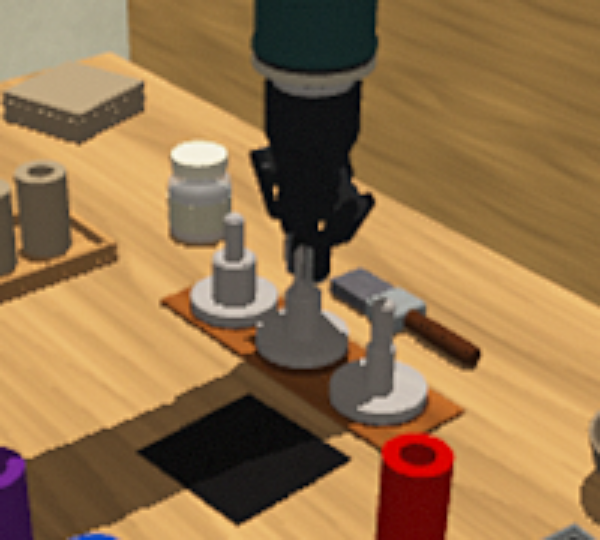

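The picture shows the mid gauge held over its empty mark at crop (303,340), between the other two gauges. I'll lower it the rest of the way.

{"name": "arm_command", "arguments": {"rows": [{"slide":[-1,2,3],"rot":[0,0,0]},{"slide":[0,0,4],"rot":[0,0,0]},{"slide":[0,0,3],"rot":[0,0,0]},{"slide":[0,0,0],"rot":[0,0,0]},{"slide":[0,0,0],"rot":[0,0,0]}]}}

```text
t: 57.98
tcp_pos: [0.6813, 0.0279, 0.0714]
eef_rot: [[-1.0, 0.002, 0.0], [0.002, 1.0, -0.0], [-0.0, -0.0, -1.0]]
ft_force: [-0.2, -0.4, -6.4]
grip_width: 0.0166
grip_force: 59.7
```

{"name": "arm_command", "arguments": {"rows": [{"slide":[0,0,0.5],"rot":[0,0,0]},{"slide":[0,0,0.5],"rot":[0,0,0]},{"slide":[0,0,0],"rot":[0,0,0]},{"slide":[0,0,0],"rot":[0,0,0]},{"slide":[0,0,0],"rot":[0,0,0]}]}}

```text
t: 58.6
tcp_pos: [0.6812, 0.028, 0.0703]
eef_rot: [[-1.0, 0.002, 0.0], [0.002, 1.0, -0.0], [-0.0, -0.0, -1.0]]
ft_force: [0.5, 0.2, -6.3]
grip_width: 0.0164
grip_force: 59.7
```

{"name": "arm_command", "arguments": {"rows": [{"slide":[0,0,0.5],"rot":[0,0,0]},{"slide":[0,0,0],"rot":[0,0,0]},{"slide":[0,0,0],"rot":[0,0,0]},{"slide":[0,0,0],"rot":[0,0,0]},{"slide":[0,0,0],"rot":[0,0,0]}]}}

```text
t: 59.22
tcp_pos: [0.6812, 0.0279, 0.0699]
eef_rot: [[-1.0, 0.002, 0.0], [0.002, 1.0, -0.0], [-0.0, -0.0, -1.0]]
ft_force: [-0.0, -1.6, -2.7]
grip_width: 0.016
grip_force: 59.9
```

{"name": "arm_command", "arguments": {"rows": [{"slide":[0,0,0],"rot":[0,0,0]},{"slide":[0,0,0],"rot":[0,0,0]},{"slide":[0,0,-30],"rot":[0,0,0]},{"slide":[0,0,-40],"rot":[0,0,0]},{"slide":[0,0,-40],"rot":[0,0,0]}], "hand": 0.5}}

```text
t: 59.85
tcp_pos: [0.6811, 0.028, 0.1812]
eef_rot: [[-1.0, 0.002, 0.0], [0.002, 1.0, -0.0], [-0.0, -0.0, -1.0]]
ft_force: [1.0, -0.7, 0.6]
grip_width: 0.0429
grip_force: 0.0
```

{"name": "arm_command", "arguments": {"rows": [{"slide":[50,30,0],"rot":[0,0,0]},{"slide":[50,30,0],"rot":[0,0,0]},{"slide":[50,30,0],"rot":[0,0,0]},{"slide":[50,30,0],"rot":[0,0,0]},{"slide":[0,0,0],"rot":[0,0,0]}]}}

```text
t: 60.48
tcp_pos: [0.4787, 0.1509, 0.1802]
eef_rot: [[-1.0, -0.003, -0.001], [-0.003, 1.0, 0.002], [0.001, 0.002, -1.0]]
ft_force: [1.5, -0.2, 0.4]
grip_width: 0.0433
grip_force: 0.0
```

Run:
```python
from h import *
c=tops(); save(c,"end.png")
print([b[:5] for b in blobs(c,.013,.024,(.6,.75,-.15,.18))])
c=r.camera("side"); i=cv2.cvtColor(c["img"][90:390,170:530],cv2.COLOR_RGB2BGR); cv2.imwrite("pics/ends.png",cv2.resize(i,None,fx=2,fy=2))
```

```text
t 60.5 tcp [0.4806 0.1497 0.1804]
(0.747, 0.2702, 0.0286, 0.0839, 481, [219, 214, 191])
(0.6837, -0.065, 0.0093, 0.0958, 73, [131, 124, 115])
(0.6777, 0.0265, 0.0091, 0.0954, 70, [131, 124, 115])
(0.679, 0.1234, 0.0094, 0.0949, 70, [132, 125, 116])
(0.5498, -0.3465, 0.0255, 0.0832, 346, [157, 138, 110])
[(0.6846, -0.0651, 0.0403, 0.0175, 658), (0.6788, 0.0266, 0.0403, 0.0172, 614), (0.679, 0.1227, 0.0403, 0.0173, 525)]
```

View pics/ends.png

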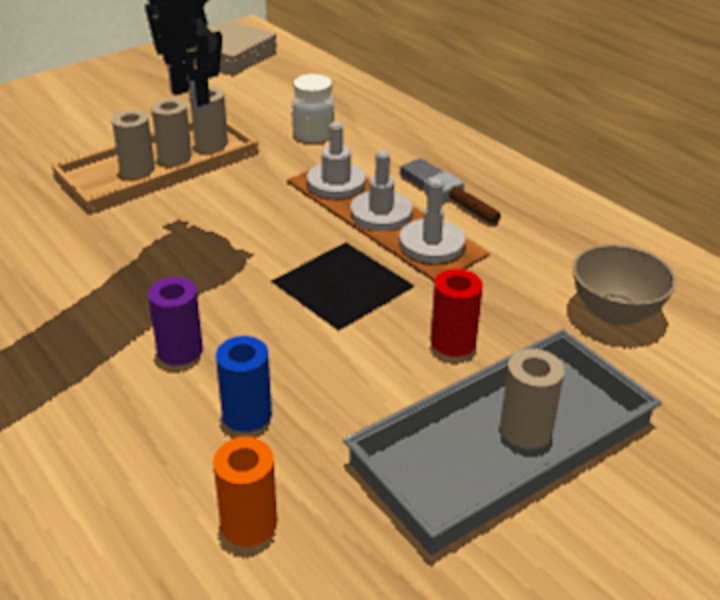

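The final picture shows three sleeves upright in the tray at about (170,135) and one in the tub at (532,400). All three gauges stand on the board, the bystanders haven't moved, and the arm is clear.

```bash
python3 -c "
from plant import r
print(r.close_job())"
```

```text
the job is handed in; nothing more can be done
None
```

I handed the job in at about 60 s of the 210 s allowed: sleeves 1, 2 and 4 from the left went down to the gauge's foot and stand in the ware tray, sleeve 3 stopped at the shoulder and stands in the grey tub, and the middle gauge is back on its board; no verdict came back.

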